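# Feed a reagent cassette into a loader with a push stick

## Task

Stand the narrow reagent cassette in the loader's open bay and let go of it, then use the push stick to feed it through the covered channel and drive the sliding dock back to its stop. Press it home firmly with the stick, at about 16 N for half a second and never more than 22 N, then draw the stick out and lay it on the bench base down, leaving the cassette in the dock and the things standing around where they are.

Things in the scene. Friction and masses are not known exactly. Their poses are not given: they have to be found in the camera images.
- loader: Cassette loader fixed to the bench. Origin at bench height on the channel's centre line; x is the feed direction (open bay x -140 to -52 mm, tapering guides to 0, covered channel from 0), y across, z up. Base plate 76 mm wide, 10 mm thick: its top is the channel floor. White housing x 105 to 285 mm, 150 mm wide, 105 mm high.
- bay (a point): Middle of the bay on its floor, 10 mm above the bench, at x = -85 mm in the loader's frame; axes as the loader's. The bay is 40 mm wide between walls 7 mm thick that rise 8 mm over its floor, and open at its rear (-x) end; the guides beyond it rise 14 mm.
- mouth (a point): Middle of the covered channel's mouth on its floor, at x = 0 in the loader's frame. The channel is 26.5 mm wide; grey walls 12 mm thick reach 50 mm over its floor, and a clear roof has its top 64 mm above the bench. The guides narrow from 40 to 26.5 mm towards it.
- dock (a joint): Travel (m) of the dock, a steel plate in the channel seen through the roof, along the feed: starts at 0 to 0.0015, stop (home) at 0.006. Its face is 82 to 100 mm past the mouth at first, each time different. It slides only under about 9 N and stays where left; a stiff spring behind it, 8 N per mm, gives 1 mm more as it slides and springs back after. At the stop the push rises past 9 N. No click.
- cassette: White upright reagent cassette, a block 46 mm long (x) by 24 mm wide (y) by 44 mm high, about 80 g, with three round seals in a row on top, standing on the bench. Origin at the centre of its underside, z up; both ends alike. It goes into the bay with its length along the feed direction.
- stick: White plastic push stick, 100 g, lying base down: a bar 170 mm long (x) by 18 mm wide by 16 mm high, with an upright grip 50 mm long, 14 mm thick, on top of its rear (-x) end that reaches 60 mm above its underside. Origin at the centre of its underside, z up; +x points to the pushing end.
- stick_tip (a point): Centre of the pushing end face of the stick: 85 mm ahead of its origin, 8 mm above its underside.
- stick_grip (a point): Middle of the stick's upright grip, 60 mm behind its origin and 40 mm above its underside; take it across its 14 mm thickness (stick y).
- jar: Bystander: small amber jar, 48 mm across, 65 mm high. Origin at its underside.
- tipbox: Bystander: pipette tip box 100 x 70 x 47 mm. Origin at its underside.
- tuberack: Bystander: white tube rack 50 x 140 mm, about 58 mm high with its tubes. Origin at its underside.

How it is judged:
By the outcome, as a careful person would: the job done as asked, in the order asked, and still so for the second after the job is handed in, with the robot touching nothing.
It also fails if it takes over 72 s, if anything falls off the work surface, if the arm or the gripper's body presses on something with over 40 N, if the wrist force passes 120 N, or if a joint passes its speed limit or range.

## Robot

A 6-joint arm with a two-finger parallel gripper is mounted at the origin on the work surface. World frame = base frame: x ahead of the robot, y to its left, z up, the work surface at z = 0. Lengths are in m, angles in rad, forces in N, time in s.
With the tool pointing down it reaches from about 0.375 to 0.975 m from the base axis. Payload 3.8 kg.
Tool frame: the origin (TCP) lies at the very end of the fingers, on their centre line; the grasp point (between the pads) lies 19 mm behind it; z points along the fingers, x is the direction in which the jaws open and shut, and the axes are right-handed (so a half turn about z gives the same grasp; the last joint's range is limited). The gripper opens to 88 mm and grips with 3 to 60 N. Pads are 18 mm wide; open, the fingers measure 123 mm over their backs; the gripper's body (75 mm by 187 mm) begins 45 mm behind the grasp point.
Start: joints at [1.253, 0.264, 1.604, -0, 1.274, -0.037], TCP at [0.187, 0.649, 0.218] pointing down, gripper open.
Joint ranges: [-2.63, 2.63], [-0.94, 2.18], [0.31, 2.57], [-1.31, 4.45], [0, 2.66], [-2.55, 2.55]. Speed limits (rad/s): [2.57, 2.57, 3.14, 3.14, 3.14, 3.14].

## Interface

Orientations are given as a rotation vector (axis times angle).
In Python, from cell import arm, optics, job gives the robot as it stands. The module is installed in compiled form; this text tells all that it offers.
- The arm moves only by the tool arm_command, never from a script. Its argument "series" is one flat list of numbers, 5 for each row, row after row: the shift along the world's x, y, z in mm, then the turn about the world's z in degrees, then the closure, from -1 (fully open) to 1 (shut), so that 0 is half open. In form: [x, y, z, roll, grip, x, y, z, roll, grip, ...]. A call has 1 to 8 rows; each row shifts and turns the pose as measured when the row begins; what a row does not reach is not made up. A row lasts 1/12 s, in which the tool goes at most 41.7 mm and 7.16 degrees, less where a joint would pass 70% of its speed; a pose out of reach is approached as far as the arm can. A call with a gripper value outside its range is refused whole. The fingers move at their own pace and stop on an object; "grip_force" is the grip in N (left out, the last holds). Time passes only in rows, so rows that do not move let the fingers close. It gives the time, the measured TCP pose, the force and the opening at its end, in the units of the state.
- arm.observe(): the state, without advancing time (a new reading comes with each control period).
- optics.get_image(name): name is "scene" or "side" or "wrist"; returns a dict with "img" (420x560x3 uint8, blue, green, red), "fx", "fy", "cx", "cy" (pixels), "R" (3x3) and "t" (3): a world point X has camera coordinates R X + t. Camera axes: x right, y down, z forward; pixel columns grow to the right and rows downward; lengths in m; the calibration is good to about 2 mm. A picture is of the moment at which its call begins. There is no depth.
- job.sign_off(): hands the job in, once; it reports no verdict.
The state is a dict: "clock": time; "qpos": joint angles; "qd": joint speeds; "effort": joint torques, N m; "eef_pos": TCP position; "tcp_rot": TCP orientation; "contact_force": force on the tool from outside, world axes, zero at the start; "wrist_torque": the same for the moment, N m; "grip_width": finger opening in m.
Only numpy, scipy, OpenCV 4.12 (cv2) and the standard library are available. Lean on these libraries where they do the work, as an engineer would, in place of code of your own. Each camera call takes 0.05 s, during which the arm holds its last target.

## Working session

There is one attempt and no reset: what is moved stays moved. The work goes in short steps, Python scripts to look and compute and a tool call to move; the robot and the scene stay as the last step left them, time stands still between calls to the robot, and variables do not carry over. Pictures are saved under pics/ and viewed, and the job is handed in when it is done.

Besides the shell and the picture viewer there is one more tool, called after "Call:" by a JSON object that holds its "name" and its "arguments", one argument or row to a line. arm_command: Moves the arm, as the interface text tells. Its arguments: {"type":"object","properties":{"series":{"type":"array"},"grip_force":{"type":"number"}},"required":["series"]}

```bash
mkdir -p pics
cat > h.py <<'E'
import numpy as np, cv2
from cell import arm, optics, job
def grab(n,tag):
    d=optics.get_image(n); cv2.imwrite(f'pics/{tag}.png',d['img']); np.savez(f'pics/{tag}.npz',**d); return d
def load(tag): return dict(np.load(f'pics/{tag}.npz'))
def ray(d,u,v,z):
    R=d['R'];t=d['t'];C=-R.T@t
    w=R.T@np.array([(u-d['cx'])/d['fx'],(v-d['cy'])/d['fy'],1]); s=(z-C[2])/w[2]; return C+s*w
def proj(d,X):
    c=d['R']@np.array(X)+d['t']; return np.array([d['fx']*c[0]/c[2]+d['cx'],d['fy']*c[1]/c[2]+d['cy']])
E
python3 - <<'E'
from h import *
for n in('scene','side','wrist'):
    d=grab(n,n+'0'); print(n,d['fx'],-d['R'].T@d['t'],d['R'][2])
print(arm.observe())
E
```

```text
scene 467.9656335681823 [ 1.13580101 -1.07053408  0.89376499] [-0.38600332  0.72555062 -0.56971724]
side 383.43491155755623 [-0.07648339 -0.71115817  0.64897084] [ 0.58005421  0.60913607 -0.54082378]
wrist 364.88801129484375 [0.10957035 0.67210978 0.3841303 ] [ 0.3007022  -0.08833695 -0.94961822]
{'clock': 0.15, 'qpos': array([ 1.25309006e+00,  2.64568516e-01,  1.60503808e+00,  2.20456123e-06,
        1.27368979e+00, -3.69133367e-02]), 'qd': array([-9.45160081e-04, -2.89863233e-03, -3.90766313e-03, -3.57727710e-04,
       -1.73351362e-05,  1.61090189e-03]), 'effort': array([-6.14119904e-05, -5.02852893e+01, -3.57465649e+01,  7.28315720e-02,
        2.50406843e-02, -1.40664856e-04]), 'eef_pos': array([0.18688498, 0.64801687, 0.21689385]), 'tcp_rot': array([ 2.50966633e+00,  1.88813945e+00, -2.19770001e-03]), 'contact_force': array([ 0.76147785, -0.00340033, -0.36699378]), 'wrist_torque': array([ 0.01984295, -0.02192264, -0.01490341]), 'grip_width': 0.08796294618570798}
```

View pics/scene0.png

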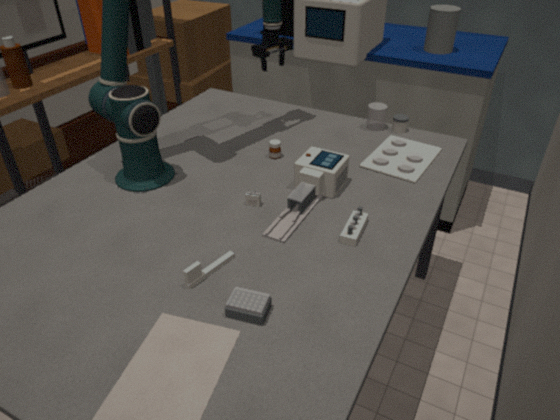

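View pics/side0.png

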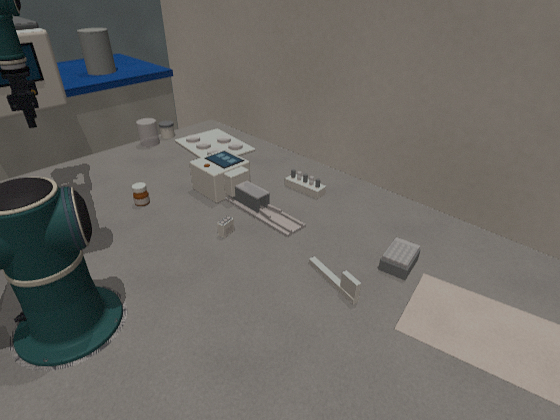

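View pics/wrist0.png

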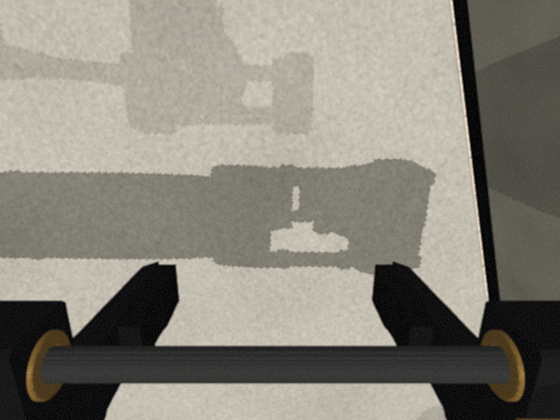

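The scene view shows the loader around (310,195), the cassette at (254,199), the stick at (210,267), the jar at (275,149), the rack at (354,226) and the tip box at (248,304). The side view shows the same things. The wrist camera sees only bench and shadow. I'll zoom in.

Run:
```python
from h import *
s=load('scene0');i=load('side0')
a=cv2.resize(s['img'][140:300,170:380],None,fx=3.8,fy=3.75,interpolation=cv2.INTER_CUBIC); a=np.clip(a*1.5,0,255);cv2.imwrite('pics/sc_crop.png',a)
a=cv2.resize(i['img'][140:310,190:400],None,fx=3.8,fy=3.5,interpolation=cv2.INTER_CUBIC);a=np.clip(a*1.5,0,255); cv2.imwrite('pics/si_crop.png',a)
for n,u,v in(('cas',254,204),('loadrear',280,236),('stick',210,270),('jar',275,157),('rack',354,238),('tip',248,315)): print(n,ray(s,u,v,0))
for n,u,v in(('cas',226,233),('loadrear',300,230),('stick',335,280),('jar',140,204),('rack',305,190),('tip',400,265)): print(n,ray(i,u,v,0))
```

```text
cas [0.44973226 0.02843791 0.        ]
loadrear [ 0.60753424 -0.08343141  0.        ]
stick [ 0.50478317 -0.30738079  0.        ]
jar [0.35852317 0.34611335 0.        ]
rack [0.81143934 0.01101509 0.        ]
tip [ 0.68396343 -0.3995817   0.        ]
cas [0.44662217 0.02469668 0.        ]
loadrear [ 0.60994181 -0.11361409  0.        ]
stick [ 0.51643034 -0.31500561  0.        ]
jar [0.34615305 0.34440912 0.        ]
rack [0.79537645 0.0332538  0.        ]
tip [ 0.67971248 -0.39612363  0.        ][ WARN:0@0.414] global loadsave.cpp:1063 imwrite_ Unsupported depth image for selected encoder is fallbacked to CV_8U.
```

View pics/sc_crop.png

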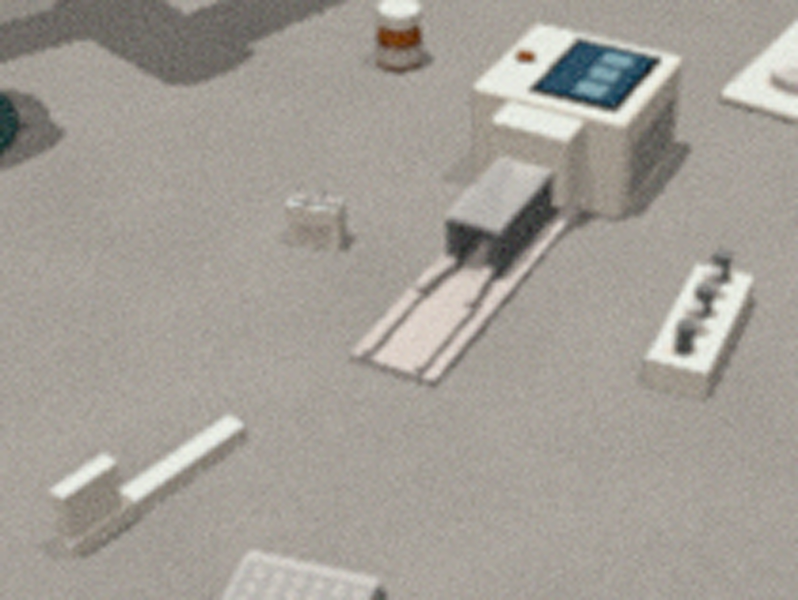

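View pics/si_crop.png

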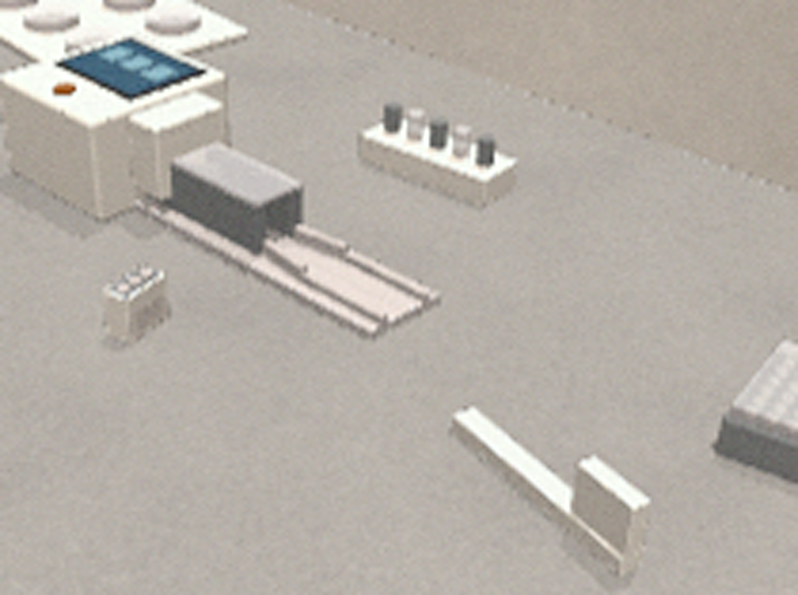

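```bash
cat >> h.py <<'E'
def sc(d,x,y,z): return ray(d,170+x/3.8,140+y/3.75,z)
def si(d,x,y,z): return ray(d,190+x/3.8,140+y/3.5,z)
E
python3 - <<'E'
from h import *
np.set_printoptions(precision=4,suppress=True)
s=load('scene0');i=load('side0')
for n,l in {'roof.064':[(447,218),(500,237),(553,178),(500,158)],}.items():
    for p in l: print('sc',n,sc(s,*p,.064))
for p in [(172,160),(215,143),(302,185),(258,205)]: print('si roof',si(i,*p,.064))
for p in [(475,95),(632,118),(682,65),(540,25)]: print('sc hous',sc(s,*p,.105))
for p in [(97,125),(228,77),(130,38),(2,73)]: print('si hous',si(i,*p,.105))
for p in [(355,352),(435,380)]: print('sc rear z.01',sc(s,*p,.01))
for p in [(375,333),(440,297)]: print('si rear z.01',si(i,*p,.01))
for p in [(287,200),(345,208),(310,192)]: print('sc cas top',sc(s,*p,.044))
for p in [(104,290),(122,303),(165,270),(147,262)]: print('si cas top',si(i,*p,.044))
for p in [(236,416),(243,428)]: print('sc tip .016',sc(s,*p,.016))
for p in [(453,415),(470,406)]: print('si tip .016',si(i,*p,.016))
for p in [(52,492),(65,502),(117,465),(106,455)]: print('sc grip .06',sc(s,*p,.06))
for p in [(580,463),(594,457),(649,502),(636,510)]: print('si grip .06',si(i,*p,.06))
E
```

```text
sc roof.064 [0.5772 0.0269 0.064 ]
sc roof.064 [0.6288 0.0216 0.064 ]
sc roof.064 [0.63   0.1245 0.064 ]
sc roof.064 [0.5751 0.1333 0.064 ]
si roof [0.573  0.1313 0.064 ]
si roof [0.6195 0.1308 0.064 ]
si roof [0.619  0.0236 0.064 ]
si roof [0.571  0.0231 0.064 ]
sc hous [0.537  0.1597 0.105 ]
sc hous [0.6757 0.1856 0.105 ]
sc hous [0.6799 0.2949 0.105 ]
sc hous [0.5323 0.3077 0.105 ]
si hous [0.5243 0.1636 0.105 ]
si hous [0.6638 0.1626 0.105 ]
si hous [0.6588 0.2927 0.105 ]
si hous [0.5293 0.3067 0.105 ]
sc rear z.01 [ 0.5638 -0.1084  0.01  ]
sc rear z.01 [ 0.6371 -0.1108  0.01  ]
si rear z.01 [ 0.5584 -0.1175  0.01  ]
si rear z.01 [ 0.6304 -0.1172  0.01  ]
sc cas top [0.4272 0.0149 0.044 ]
sc cas top [0.4784 0.027  0.044 ]
sc cas top [0.4384 0.0352 0.044 ]
si cas top [0.4237 0.0295 0.044 ]
si cas top [0.4221 0.006  0.044 ]
si cas top [0.474  0.0206 0.044 ]
si cas top [0.4718 0.0394 0.044 ]
sc tip .016 [ 0.5265 -0.2253  0.016 ]
sc tip .016 [ 0.5388 -0.2348  0.016 ]
si tip .016 [ 0.5173 -0.2296  0.016 ]
si tip .016 [ 0.5333 -0.2308  0.016 ]
sc grip .06 [ 0.489  -0.3939  0.06  ]
sc grip .06 [ 0.503  -0.3979  0.06  ]
sc grip .06 [ 0.5121 -0.3507  0.06  ]
sc grip .06 [ 0.499  -0.3456  0.06  ]
si grip .06 [ 0.4941 -0.3479  0.06  ]
si grip .06 [ 0.5048 -0.3502  0.06  ]
si grip .06 [ 0.4935 -0.3977  0.06  ]
si grip .06 [ 0.4823 -0.3967  0.06  ]
```

Measured so far:
- Loader: centre x≈0.598, mouth y≈0.024, feed along about +y.
- Cassette: near (0.449, 0.022), yaw about 14°.
- Stick: grip at (0.496, -0.372), yaw about 77°. Tip to grip measures 145 mm, which matches the given size.

Next I go above the cassette to refine this with the wrist camera.

Call:
{"name": "arm_command", "arguments": {
  "series": [16,-38,0,2,-1,16,-38,0,2,-1,16,-38,0,2,-1,16,-38,0,2,-1,16,-38,0,2,-1,16,-38,0,2,-1,16,-38,0,2,-1,16,-38,0,2,-1]
}}

```text
clock: 0.82
eef_pos: [0.3104, 0.3424, 0.2105]
tcp_rot: [2.194, 2.246, -0.01]
contact_force: [1.4, 0.5, -0.1]
grip_width: 0.0881
```

Call:
{"name": "arm_command", "arguments": {
  "series": [16,-38,0,2,-1,16,-38,0,2,-1,16,-38,0,2,-1,16,-38,0,2,-1,16,-38,0,2,-1,16,-38,0,2,-1,16,-38,0,2,-1,16,-38,0,2,-1]
}}

```text
clock: 1.48
eef_pos: [0.4344, 0.033, 0.2102]
tcp_rot: [1.836, 2.544, -0.005]
contact_force: [0.7, -0.3, 0.6]
grip_width: 0.088
```

Run:
```python
from h import *
d=grab('wrist','w1'); print(arm.observe()['eef_pos'],-d['R'].T@d['t'])
for n,p in (('cas',(.4485,.022,.044)),('mouth',(.598,.024,.064))): print(n,proj(d,p))
```

```text
[0.43714198 0.02621261 0.21044186] [0.35771402 0.00944043 0.37756711]
cas [259.35830456 191.64081244]
mouth [215.91825313 332.23033715]
```

View pics/w1.png

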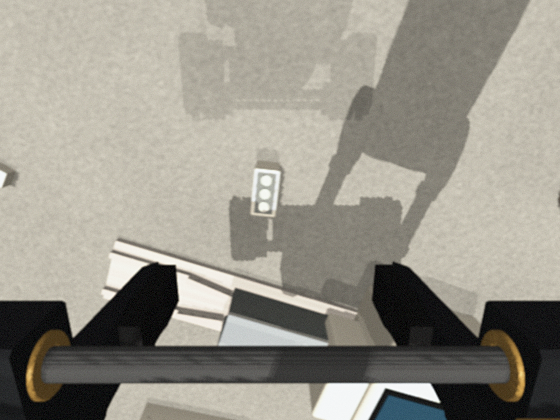

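The wrist view shows the cassette top at about (265,192), with its three seals in a row, and the loader's bay with its rear corner near (118,240). I'll measure both with masks.

Run:
```python
from h import *
np.set_printoptions(precision=4,suppress=True)
d=load('w1')
a=d['img'][140:340,90:370]; cv2.imwrite('pics/w1c.png',cv2.resize(a,None,fx=2.85,fy=2.85,interpolation=cv2.INTER_CUBIC))
# brightness along crop of cassette
g=d['img'][155:225,240:295].copy(); cv2.imwrite('pics/w1d.png',cv2.resize(g,None,fx=8,fy=8,interpolation=cv2.INTER_NEAREST))
```

```text
(no output)
```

View pics/w1c.png

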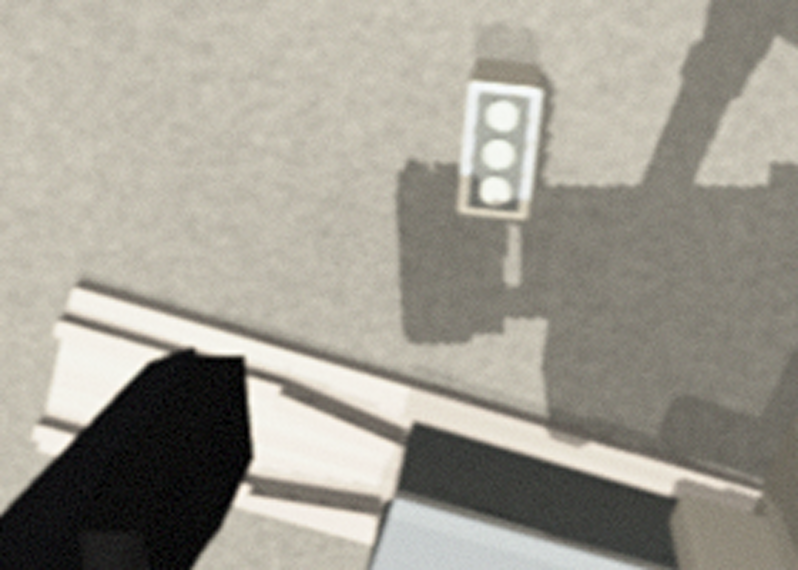

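View pics/w1d.png

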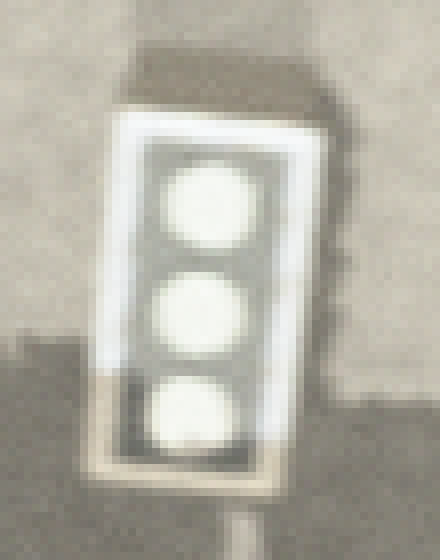

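Run:
```python
from h import *
np.set_printoptions(precision=4,suppress=True)
d=load('w1')
P=np.array([ray(d,240+x/8-.5,155+y/8-.5,.044) for x,y in[(120,110),(328,128),(285,495),(82,478)]])
print(P,P.mean(0)); e=(P[3]+P[2]-P[0]-P[1])/2; print('len',np.linalg.norm(e),np.degrees(np.arctan2(e[1],e[0])),'wid',np.linalg.norm(P[1]-P[0]))
f=lambda x,y,z: ray(d,90+x/2.85-.35,140+y/2.85-.35,z)
print('wall/plate edge', [f(x,y,.010) for x,y in[(83,283),(240,332),(405,380),(555,430)]])
q=[f(x,y,.010) for x,y in[(83,283),(405,380)]]; q=q[1]-q[0]; print(np.degrees(np.arctan2(q[1],q[0])))
print('roof', [f(x,y,.064) for x,y in[(398,495),(672,567)]])
print('rear',f(35,440,.01),f(35,440,.018))
```

```text
[[0.4286 0.011  0.044 ]
 [0.4229 0.0345 0.044 ]
 [0.4673 0.0439 0.044 ]
 [0.473  0.02   0.044 ]] [0.4479 0.0273 0.044 ]
len 0.04530826915683528 11.78620418941508 wid 0.02418783999500177
wall/plate edge [array([ 0.5571, -0.1061,  0.01  ]), array([ 0.5581, -0.0442,  0.01  ]), array([0.5577, 0.0224, 0.01  ]), array([0.5601, 0.0857, 0.01  ])]
89.73304235395169
roof [array([0.5722, 0.0307, 0.064 ]), array([0.5697, 0.1322, 0.064 ])]
rear [ 0.6311 -0.1117  0.01  ] [ 0.6251 -0.109   0.018 ]
```

Cassette at (0.448, 0.027), yaw 11.8°. Its size measures 45×24 mm, which matches. In the same view the bay is at about (0.596, -0.054) and the mouth at y≈0.031, feed at about 90°. Descending now.

Call:
{"name": "arm_command", "arguments": {
  "series": [4,0,-35,-2,-1,3,0,-35,-2,-1,3,1,-35,-2,-1,1,0,-30,-1,-1,0,0,-20,0,-1,0,0,0,0,-1]
}}

```text
clock: 2.03
eef_pos: [0.4518, 0.0204, 0.0537]
tcp_rot: [2.009, 2.39, -0.004]
contact_force: [-0.4, 0.7, 0.0]
grip_width: 0.0879
```

Call:
{"name": "arm_command", "arguments": {
  "series": [-2,3,-10,1,-1,-2,3,-12,1,-1,0,0,-10,0,-1,0,0,0,0,-1]
}}

```text
clock: 2.37
eef_pos: [0.4484, 0.0276, 0.0215]
tcp_rot: [1.962, 2.428, -0.002]
contact_force: [-0.5, 0.5, -0.2]
grip_width: 0.0884
```

Run:
```python
from h import *
o=arm.observe(); print(o['eef_pos'],np.degrees(2*np.arctan2(o['tcp_rot'][1],o['tcp_rot'][0])))
d=grab('wrist','w2')
```

```text
[0.44839011 0.02764605 0.02151368] 102.10137462015531
```

View pics/w2.png

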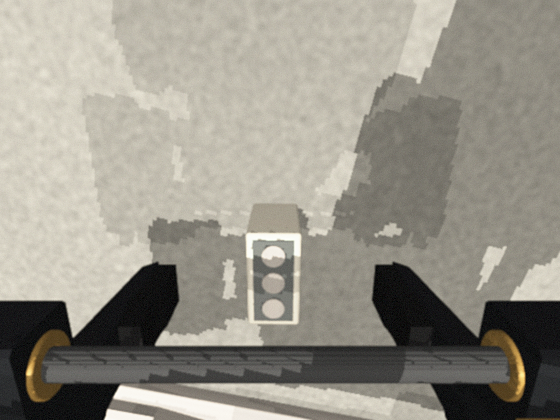

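The fingers at columns 175 and 375 straddle the cassette, whose top spans (248–300, 233–322), and it sits square to them. I go 6 mm lower and close.

Call:
{"name": "arm_command", "arguments": {
  "series": [0,0,-6,0,-1,0,0,0,0,0.5,0,0,0,0,0.8,0,0,0,0,0.8,0,0,0,0,0.8,0,0,0,0,0.8],
  "grip_force": 20
}}

```text
clock: 2.92
eef_pos: [0.4537, 0.0279, 0.0203]
tcp_rot: [1.957, 2.422, 0.008]
contact_force: [-0.2, 0.1, 0.1]
grip_width: 0.0571
```

Run:
```python
from h import *
o=arm.observe(); print(o['eef_pos'],o['grip_width'],o['qd'],np.degrees(2*np.arctan2(o['tcp_rot'][1],o['tcp_rot'][0])))
```

```text
[0.45367047 0.02786102 0.02027289] 0.05709842281801028 [-0.00058499 -0.00540242 -0.0065849  -0.00063749  0.00217602  0.00023514] 102.10258770779917
```

Call:
{"name": "arm_command", "arguments": {
  "series": [-3,0,-3,0,0.8]
}}

```text
clock: 3.0
eef_pos: [0.4521, 0.0278, 0.0182]
tcp_rot: [1.956, 2.42, 0.011]
contact_force: [-0.0, -0.4, 0.2]
grip_width: 0.0503
```

Run:
```python
from h import *
o=arm.observe(); print(o['eef_pos'],o['grip_width'],o['qd'],np.degrees(2*np.arctan2(o['tcp_rot'][1],o['tcp_rot'][0])))
```

```text
[0.45214413 0.02783696 0.01821994] 0.05028926083366519 [-7.61741322e-05 -8.73239143e-03  1.05020841e-01 -1.21635262e-03
 -9.11612465e-02  5.09368306e-03] 102.09356940489234
```

Call:
{"name": "arm_command", "arguments": {
  "series": [-3,0,-2,0,0.8,-2,0,-1,0,0.8,-1,0,-1,0,0.8,-1,0,0,0,0.8,0,0,0,0,0.8]
}}

```text
clock: 3.42
eef_pos: [0.4431, 0.0277, 0.0131]
tcp_rot: [1.957, 2.42, 0.01]
contact_force: [0.5, 0.2, 0.0]
grip_width: 0.0238
```

Run:
```python
from h import *
o=arm.observe(); print(o['eef_pos'],o['grip_width'],o['contact_force'],o['tcp_rot'])
```

```text
[0.44306658 0.0276766  0.01311103] 0.023820392451204885 [0.50891302 0.16518846 0.00748323] [1.95713723 2.42034152 0.0095546 ]
```

Call:
{"name": "arm_command", "arguments": {
  "series": [0,0,15,0,1,0,0,25,0,1,0,-5,25,-7,1,5,-8,10,-7,1,10,-8,0,-7,1,12,-8,0,-7,1,12,-8,0,-7,1,12,-8,0,-7,1],
  "grip_force": 25
}}

```text
clock: 4.08
eef_pos: [0.4888, -0.0177, 0.0892]
tcp_rot: [2.716, 1.539, -0.008]
contact_force: [-0.3, -0.6, -0.7]
grip_width: 0.0236
```

Call:
{"name": "arm_command", "arguments": {
  "series": [12,-8,0,-7,1,12,-7,0,-7,1,12,-7,0,-7,1,12,-7,0,-7,1,12,-4,0,-7,1,12,0,0,-7,1,12,0,0,-7,1,12,0,0,-7,1]
}}

```text
clock: 4.75
eef_pos: [0.5863, -0.054, 0.0858]
tcp_rot: [3.129, 0.048, -0.031]
contact_force: [0.3, 0.1, -0.3]
grip_width: 0.0234
```

Run:
```python
from h import *
o=arm.observe(); print(o['eef_pos'],o['grip_width'],o['contact_force'],np.degrees(2*np.arctan2(o['tcp_rot'][1],o['tcp_rot'][0])))
```

```text
[ 0.58632108 -0.05402345  0.0858143 ] 0.02340446827354615 [ 0.33059068  0.08104303 -0.33238046] 1.7490537222648013
```

Call:
{"name": "arm_command", "arguments": {
  "series": [5,1,-10,-1,1,4,1,-10,0,1,1,0,0,0,1]
}}

```text
clock: 5.0
eef_pos: [0.5992, -0.0524, 0.0645]
tcp_rot: [3.13, 0.011, -0.029]
contact_force: [-0.9, 0.4, -1.7]
grip_width: 0.0239
```

Run:
```python
from h import *
d=grab('wrist','w3')
o=arm.observe(); print(o['eef_pos'],o['tcp_rot'],np.degrees(2*np.arctan2(o['tcp_rot'][1],o['tcp_rot'][0])))
s=grab('side','s3');c=grab('scene','c3')
a=cv2.resize(s['img'][140:290,190:390],None,fx=3.8,fy=3.8,interpolation=cv2.INTER_CUBIC); cv2.imwrite('pics/s3c.png',a)
```

```text
[ 0.59923331 -0.05236638  0.06509991] [ 3.12947133  0.01154709 -0.02833775] 0.4228169709919894
```

View pics/w3.png

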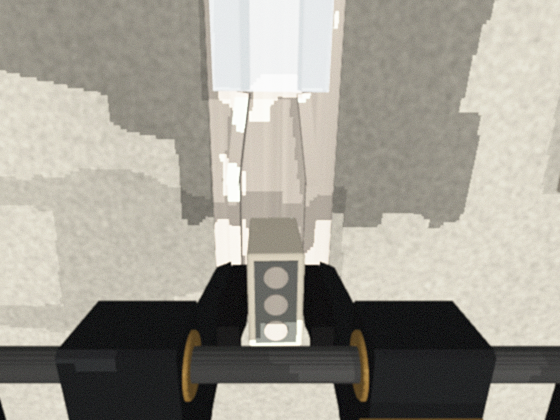

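View pics/s3c.png

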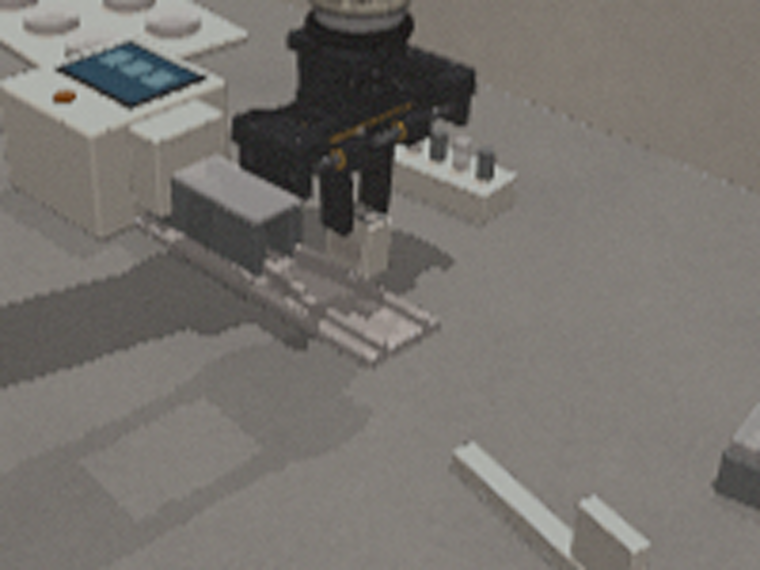

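Run:
```python
from h import *
np.set_printoptions(precision=4,suppress=True)
d=load('w3')
a=d['img'][60:280,180:370]; cv2.imwrite('pics/w3c.png',np.clip(cv2.resize(a,None,fx=2.7,fy=2.7,interpolation=cv2.INTER_CUBIC)*1.0,0,255).astype('uint8'))
for n,u,v,z in [('roofL',211,92,.064),('roofR',330,92,.064),('gL',247,96,.024),('gR',302,97,.024),('cas backL',248,249,.096),('cas backR',304,249,.096)]: print(n,ray(d,u,v,z))
c=load('c3');i=load('s3')
# same-frame check: cassette top near corners in side crop
f=lambda x,y,z: ray(i,190+x/3.8,140+y/3.8,z)
print('side: base rear',f(375,362,.0),f(440,325,.01))
```

```text
roofL [0.5718 0.0302 0.064 ]
roofR [0.6235 0.0305 0.064 ]
gL [0.5838 0.0277 0.024 ]
gR [0.6136 0.0274 0.024 ]
cas backL [ 0.5897 -0.0298  0.096 ]
cas backR [ 0.6124 -0.0294  0.096 ]
side: base rear [ 0.5679 -0.1086  0.    ] [ 0.6279 -0.1194  0.01  ]
```

View pics/w3c.png

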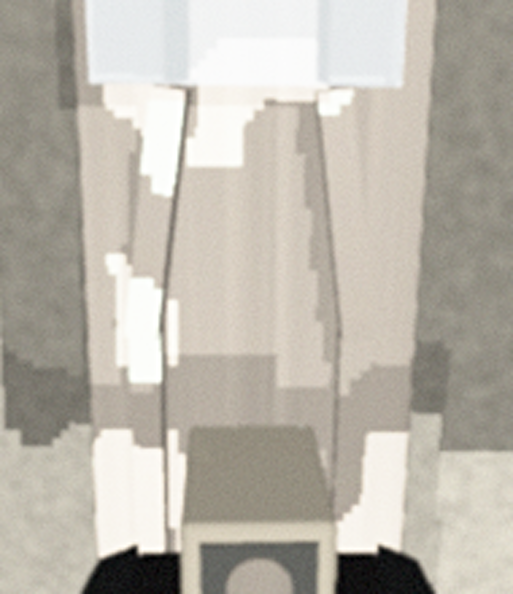

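Mouth centre is at (0.5977, 0.030). The cassette's front end is at y≈-0.030, so its centre is at loader x≈-83 mm, and it sits about 2–3 mm to +x of centre. Lowering it.

Call:
{"name": "arm_command", "arguments": {
  "series": [-2,0,-14,0,1,-1,0,-12,0,1,0,0,-5,0,1]
}}

```text
clock: 5.4
eef_pos: [0.5977, -0.0527, 0.0374]
tcp_rot: [3.129, 0.014, -0.018]
contact_force: [-1.7, -0.5, -1.0]
grip_width: 0.0239
```

Run:
```python
from h import *
o=arm.observe(); print(o['eef_pos'],o['contact_force'],o['tcp_rot'],o['qd'])
```

```text
[ 0.59766375 -0.0526519   0.03744685] [-1.67979751 -0.49960915 -1.03330617] [ 3.12854074  0.01369347 -0.01810191] [ 1.41367107e-05  6.18665753e-02  3.93702825e-02 -1.83392177e-03
 -9.82258053e-02 -1.11945347e-03]
```

Call:
{"name": "arm_command", "arguments": {
  "series": [-1,0,-6,0,1,-1,0,-5,0,1]
}}

```text
clock: 5.57
eef_pos: [0.5951, -0.0526, 0.0258]
tcp_rot: [3.129, 0.014, -0.018]
contact_force: [0.8, 0.2, -1.4]
grip_width: 0.0236
```

Call:
{"name": "arm_command", "arguments": {
  "series": [0,0,-3,0,1]
}}

```text
clock: 5.65
eef_pos: [0.5944, -0.0523, 0.0227]
tcp_rot: [3.129, 0.014, -0.021]
contact_force: [-10.8, 3.3, 28.5]
grip_width: 0.0237
```

Call:
{"name": "arm_command", "arguments": {
  "series": [0,0,-2,0,1]
}}

```text
clock: 5.73
eef_pos: [0.5943, -0.0522, 0.0227]
tcp_rot: [3.129, 0.014, -0.022]
contact_force: [-9.4, 0.4, 24.0]
grip_width: 0.0237
```

It touches the floor at z 0.0227, as expected. I ease off and open.

Call:
{"name": "arm_command", "arguments": {
  "series": [0,0,0.5,0,1,0,0,0.5,0,0.2,0,0,0,0,-0.3,0,0,0,0,-0.5,0,0,0,0,-0.5,0,0,0,0,-0.5]
}}

```text
clock: 6.23
eef_pos: [0.5963, -0.0525, 0.0261]
tcp_rot: [3.129, 0.015, -0.015]
contact_force: [0.4, 0.4, 0.0]
grip_width: 0.0547
```

Run:
```python
from h import *
o=arm.observe(); print(o['eef_pos'],o['contact_force'],o['grip_width'])
d=grab('wrist','w4')
```

```text
[ 0.59634141 -0.05251666  0.02610818] [0.42858476 0.41396032 0.0205529 ] 0.05469259568683931
```

View pics/w4.png

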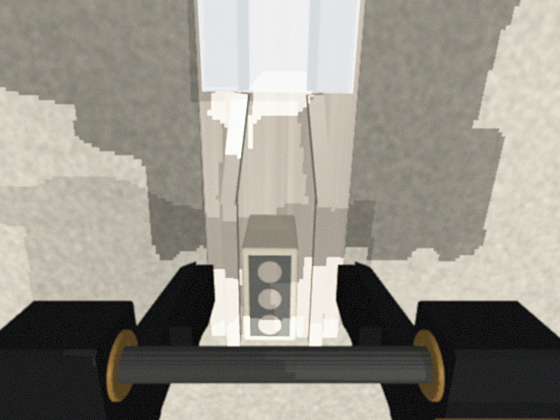

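The cassette stands in the bay, its top spanning (243–297, 250–338), upright and free. Going up and over to the stick.

Call:
{"name": "arm_command", "arguments": {
  "series": [0,0,20,0,-0.5,0,0,35,0,-0.5,0,-15,35,0,-0.5,-8,-30,25,0,-0.5,-10,-35,15,-1,-0.5,-10,-35,10,-2,-0.5,-10,-35,10,-2,-0.5,-10,-35,10,-2,-0.5]
}}

```text
clock: 6.95
eef_pos: [0.5426, -0.2362, 0.1877]
tcp_rot: [3.128, -0.164, -0.031]
contact_force: [0.1, 0.1, -0.0]
grip_width: 0.0661
```

Call:
{"name": "arm_command", "arguments": {
  "series": [-10,-35,5,-2,-0.5,-10,-35,0,-2,-0.5,-10,-30,0,-2,-0.5,-8,-10,0,0,-0.5,0,0,0,0,-0.5]
}}

```text
clock: 7.37
eef_pos: [0.5016, -0.359, 0.1975]
tcp_rot: [3.108, -0.347, -0.021]
contact_force: [-0.6, 0.3, -1.7]
grip_width: 0.0662
```

Run:
```python
from h import *
d=grab('wrist','w5')
o=arm.observe(); print(o['eef_pos'],o['qd'],o['tcp_rot'],np.degrees(2*np.arctan2(o['tcp_rot'][1],o['tcp_rot'][0])))
print(proj(d,(.494,-.372,.06)),proj(d,(.527,-.23,.016)))
```

```text
[ 0.50221492 -0.35800428  0.19741421] [ 0.04461547 -0.0049817   0.009927    0.02055265  0.00316476  0.01345857] [ 3.10853741 -0.34582564 -0.02030968] -12.696135646201535
[270.91519289 206.13620246] [272.42991303  28.90617726]
```

View pics/w5.png

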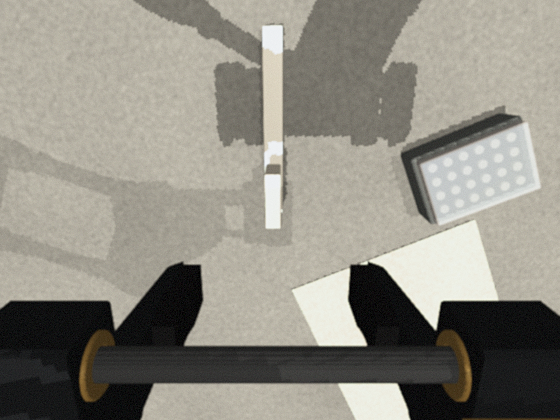

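The stick lies from its tip at (272,26) to the grip top at (265–281, 173–229), aligned with the gripper.

Run:
```python
from h import *
np.set_printoptions(precision=4,suppress=True)
d=load('w5')
a=d['img'][15:245,230:320]; cv2.imwrite('pics/w5c.png',cv2.resize(a,None,fx=2.6,fy=2.6,interpolation=cv2.INTER_CUBIC))
g=[ray(d,u,v,.06) for u,v in[(265,174),(280.5,174),(281,228.5),(265.5,228.5)]]; t=[ray(d,u,v,.016) for u,v in[(262,26),(283,26)]]
g=np.array(g);t=np.array(t);print(g,g.mean(0),t,t.mean(0)); v=t.mean(0)-g.mean(0); print(np.hypot(*v[:2]),np.degrees(np.arctan2(v[1],v[0])))
```

```text
[[ 0.4955 -0.3429  0.06  ]
 [ 0.5084 -0.3457  0.06  ]
 [ 0.4981 -0.3945  0.06  ]
 [ 0.4845 -0.3915  0.06  ]] [ 0.4966 -0.3686  0.06  ] [[ 0.5188 -0.2258  0.016 ]
 [ 0.5363 -0.2298  0.016 ]] [ 0.5276 -0.2278  0.016 ]
0.1441762869229045 77.618683187011
```

View pics/w5c.png

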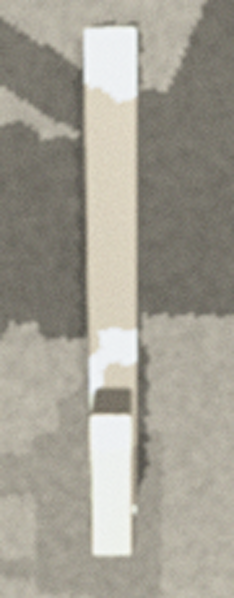

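Grip centre is (0.4966, -0.3686), yaw 77.6°, and tip to grip is 144 mm. The tool is at -12.7°, which already matches. Descending.

Call:
{"name": "arm_command", "arguments": {
  "series": [-2,-3,-35,0,-0.5,-2,-3,-35,0,-0.5,-1,-3,-35,0,-0.5,-1,-2,-20,0,-0.5,0,0,-5,0,-0.5]
}}

```text
clock: 7.83
eef_pos: [0.5016, -0.3631, 0.0676]
tcp_rot: [3.109, -0.336, -0.004]
contact_force: [-0.1, 0.8, -0.7]
grip_width: 0.0661
```

Run:
```python
from h import *
d=grab('wrist','w6')
o=arm.observe(); print(o['eef_pos'],o['qd'],o['tcp_rot'],np.degrees(2*np.arctan2(o['tcp_rot'][1],o['tcp_rot'][0])))
```

```text
[ 0.50120636 -0.36235776  0.06722443] [-0.00296514 -0.03052874 -0.03359476 -0.0044264   0.04599256 -0.00178948] [ 3.10993745 -0.33580123 -0.00634719] -12.32548191679694
```

View pics/w6.png

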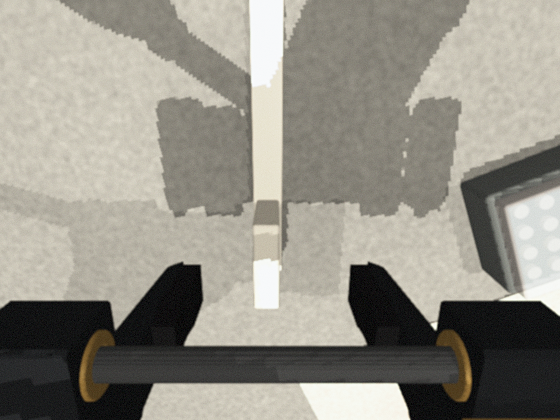

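Call:
{"name": "arm_command", "arguments": {
  "series": [-3,-3,-16,0,-0.5,-2,-3,-14,0,-0.5,0,0,-8,0,-0.5,0,0,-4,0,0]
}}

```text
clock: 8.22
eef_pos: [0.501, -0.3658, 0.0278]
tcp_rot: [3.109, -0.327, 0.002]
contact_force: [0.2, 0.4, -0.3]
grip_width: 0.0612
```

Run:
```python
from h import *
o=arm.observe(); print(o['eef_pos'],o['qd'],o['tcp_rot'],np.degrees(2*np.arctan2(o['tcp_rot'][1],o['tcp_rot'][0])))
```

```text
[ 0.5010381  -0.36575069  0.0277697 ] [ 0.01068845  0.05363076  0.01266741 -0.00033335 -0.0852751   0.0033859 ] [ 3.10934126e+00 -3.26958702e-01  2.06459331e-03] -12.005604987387164
```

Call:
{"name": "arm_command", "arguments": {
  "series": [-3,-2,-4,-0.3,0.3,-3,-1,-3,-0.3,0.6,-1,-1,-2,0,0.9],
  "grip_force": 60
}}

```text
clock: 8.47
eef_pos: [0.4957, -0.37, 0.0199]
tcp_rot: [3.106, -0.342, 0.006]
contact_force: [-0.1, -0.8, 0.4]
grip_width: 0.0415
```

Call:
{"name": "arm_command", "arguments": {
  "series": [0,0,-1,0,1,0,0,-0.5,0,1]
}}

```text
clock: 8.63
eef_pos: [0.4958, -0.3708, 0.0192]
tcp_rot: [3.105, -0.344, 0.008]
contact_force: [0.4, 0.3, 0.2]
grip_width: 0.0285
```

Call:
{"name": "arm_command", "arguments": {
  "series": [0,0,0,0,1,0,0,0,0,1,0,0,0,0,1,0,0,0,0,1]
}}

```text
clock: 8.97
eef_pos: [0.4962, -0.3717, 0.0203]
tcp_rot: [3.104, -0.345, 0.011]
contact_force: [-0.1, -0.8, -1.8]
grip_width: 0.0137
```

Run:
```python
from h import *
d=grab('wrist','w7')
o=arm.observe(); print(o['eef_pos'],o['grip_width'],o['contact_force'],o['tcp_rot'],np.degrees(2*np.arctan2(o['tcp_rot'][1],o['tcp_rot'][0])))
```

```text
[ 0.49621083 -0.37162     0.02023267] 0.013693450217291242 [ 0.4118177   0.48034738 -1.48669579] [ 3.10435672 -0.34462673  0.01044023] -12.669378899340341
```

View pics/w7.png

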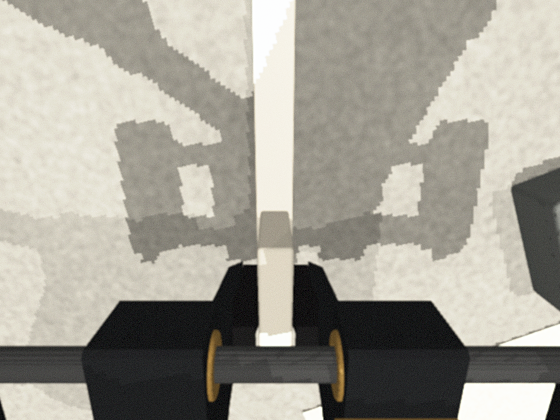

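Grip is 13.7 mm wide at tip distance about 147 mm. Lifting the stick and lining it up behind the loader.

Call:
{"name": "arm_command", "arguments": {
  "series": [0,0,10,0,1,0,0,20,0,1,15,5,10,2,1,18,10,0,2.5,1,18,12,0,2.5,1,18,12,0,2.5,1,18,12,0,2,1,10,8,0,1,1]
}}

```text
clock: 9.68
eef_pos: [0.5988, -0.3109, 0.0673]
tcp_rot: [3.122, 0.013, 0.018]
contact_force: [0.2, -0.1, -1.1]
grip_width: 0.0138
```

Run:
```python
from h import *
d=grab('wrist','w8')
o=arm.observe(); print(o['eef_pos'],o['grip_width'],o['contact_force'],o['tcp_rot'],np.degrees(2*np.arctan2(o['tcp_rot'][1],o['tcp_rot'][0])))
s=grab('side','s8'); a=cv2.resize(s['img'][170:310,230:410],None,fx=4.2,fy=4.2,interpolation=cv2.INTER_CUBIC); cv2.imwrite('pics/s8c.png',a)
```

```text
[ 0.60030539 -0.30960713  0.06742559] 0.013621739506066625 [ 1.74055565  0.64172514 -0.55049892] [3.12264413 0.01454632 0.0207991 ] 0.5338019719990927
```

View pics/w8.png

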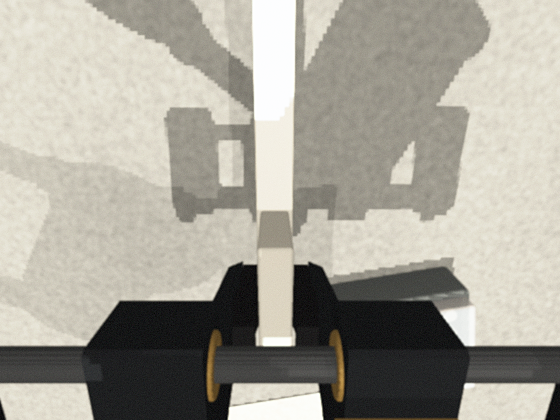

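View pics/s8c.png

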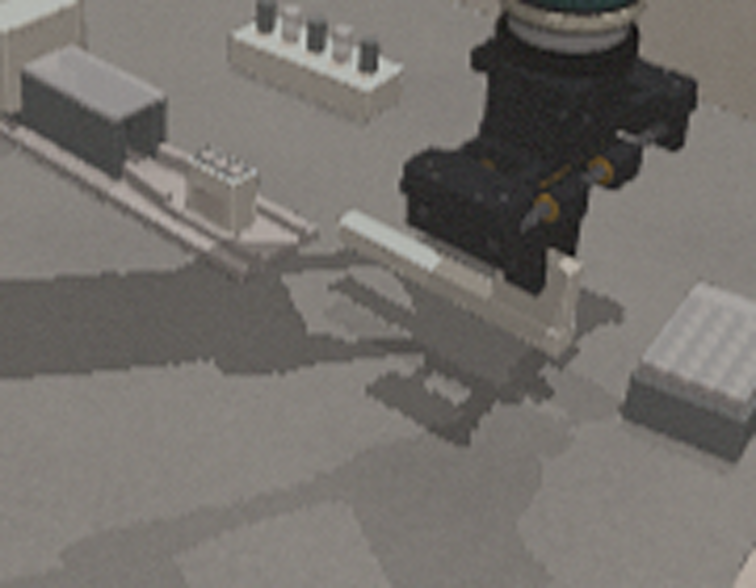

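The stick is held level, its tip just behind the loader at (345,220) in the crop, and the cassette stands in the bay. I'll lower it and centre it.

Call:
{"name": "arm_command", "arguments": {
  "series": [-2,0,-14,-0.3,1,-2,0,-12,0,1,-1,0,-6,0,1]
}}

```text
clock: 10.03
eef_pos: [0.5937, -0.3114, 0.0346]
tcp_rot: [3.12, 0.005, 0.021]
contact_force: [-1.0, 0.2, -1.1]
grip_width: 0.0136
```

Run:
```python
from h import *
o=arm.observe(); print(o['eef_pos'],o['contact_force'],o['tcp_rot'],o['qd'])
```

```text
[ 0.59369598 -0.31144497  0.03458333] [-1.04428034  0.16787767 -1.10441658] [3.11979104 0.00471775 0.02087866] [-0.01856968  0.06965817  0.0845488  -0.00420377 -0.13246383 -0.00536927]
```

Call:
{"name": "arm_command", "arguments": {
  "series": [2,15,-1,0.2,1,1,18,-1,0,1,1,18,0,0,1,0,12,0,0,1,0,6,0,0,1]
}}

```text
clock: 10.45
eef_pos: [0.5945, -0.2553, 0.0309]
tcp_rot: [3.098, 0.009, 0.023]
contact_force: [-1.5, -15.2, 4.0]
grip_width: 0.0135
```

Run:
```python
from h import *
o=arm.observe(); print(o['eef_pos'],o['contact_force'],o['tcp_rot'],o['qd'])
d=grab('wrist','w9')
s=grab('side','s9'); a=cv2.resize(s['img'][150:290,210:390],None,fx=4.2,fy=4.2,interpolation=cv2.INTER_CUBIC); cv2.imwrite('pics/s9c.png',a)
```

```text
[ 0.59447541 -0.25530511  0.0308858 ] [ -1.49876344 -15.24256668   4.02166885] [3.09764229 0.00892407 0.02286578] [ 0.06651085 -0.06154859  0.0470088  -0.13635698 -0.07035739  0.11130352]
```

View pics/w9.png

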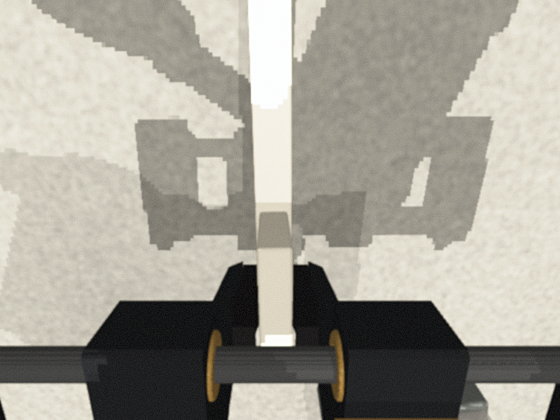

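View pics/s9c.png

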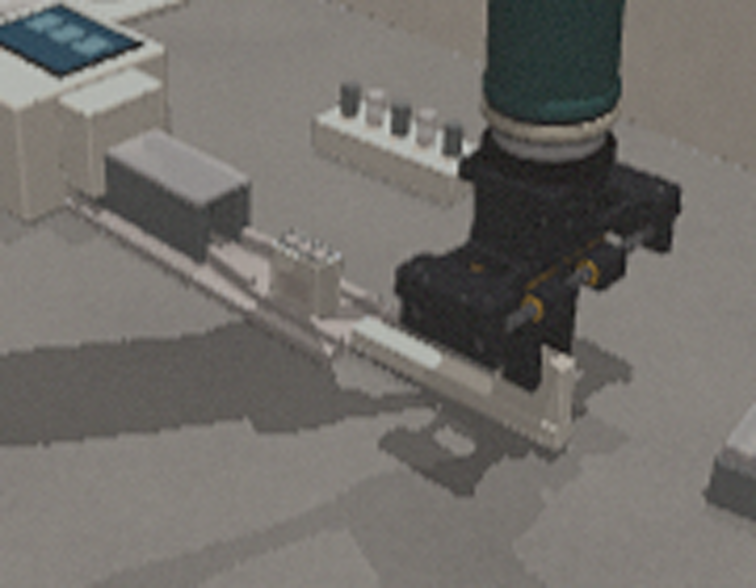

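The tip touches the loader's rear edge (-15 N), so it rides low. I back off, raise it and check the stick's pitch.

Call:
{"name": "arm_command", "arguments": {
  "series": [0,-8,1,0,1,0,-12,3,0,1,0,0,0,0,1]
}}

```text
clock: 10.8
eef_pos: [0.5927, -0.2774, 0.0358]
tcp_rot: [3.097, 0.006, 0.022]
contact_force: [0.3, -0.5, -0.8]
grip_width: 0.0132
```

Run:
```python
from h import *
o=arm.observe(); print(o['eef_pos'],o['contact_force'],o['tcp_rot'],o['qd'])
d=grab('wrist','w10')
s=grab('side','s10'); a=cv2.resize(s['img'][210:290,280:380],None,fx=7.5,fy=7.5,interpolation=cv2.INTER_CUBIC); cv2.imwrite('pics/s10c.png',a)
s=grab('scene','c10'); a=cv2.resize(s['img'][210:290,200:310],None,fx=7,fy=7,interpolation=cv2.INTER_CUBIC); cv2.imwrite('pics/c10c.png',a)
```

```text
[ 0.59273044 -0.27742176  0.03576972] [ 0.28656428 -0.50801765 -0.81785977] [3.09694036 0.00648067 0.02227017] [ 0.01375961 -0.00435072  0.02844009  0.02717156  0.00410777  0.01920593]
```

View pics/s10c.png

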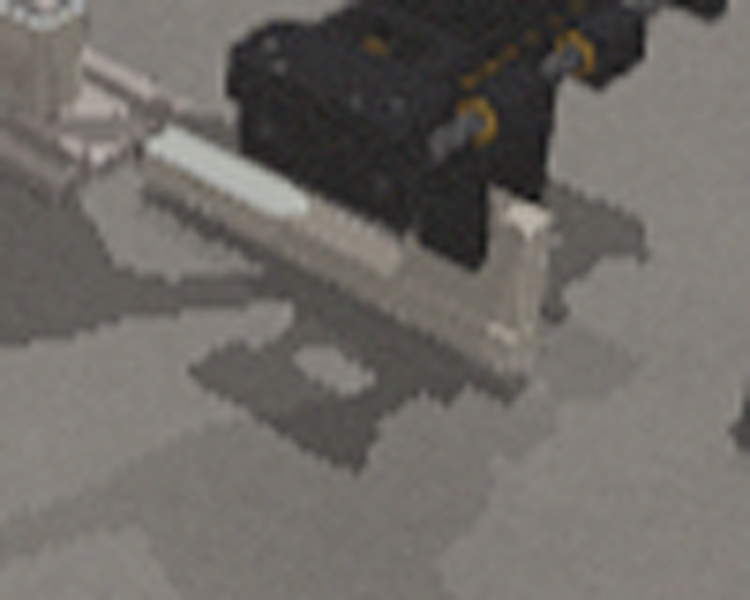

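View pics/c10c.png

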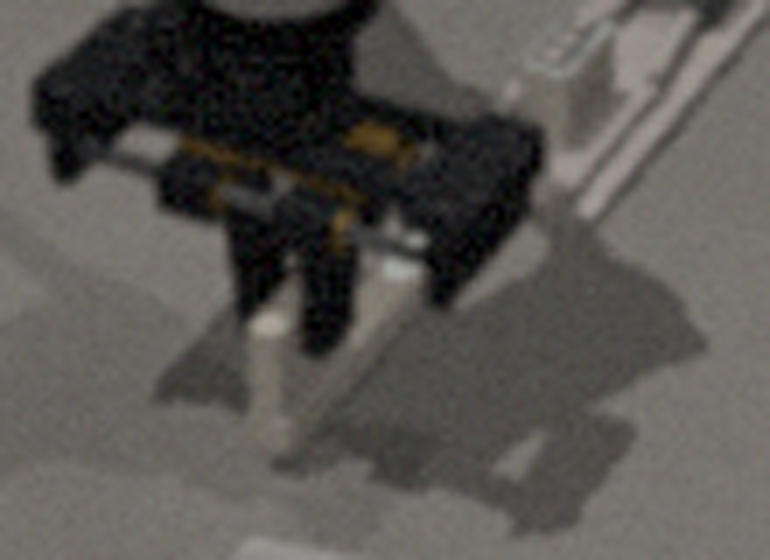

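Run:
```python
from h import *
np.set_printoptions(precision=4,suppress=True)
d=load('w10'); print(d['cx'])
g=cv2.cvtColor(d['img'],cv2.COLOR_BGR2GRAY)
cv2.imwrite('pics/w10c.png',cv2.resize(d['img'][0:230,200:350],None,fx=2.6,fy=2.6))
for v in(5,60,120,180):
    print(v,g[v,235:310:3])
```

```text
275.0552132867069
5 [217 193 195 205 200 193 255 253 253 253 253 253 253 253 253 253 253 253
 253 254 234 154 198 228 219]
60 [214 201 198 194 204 212 241 253 253 253 253 253 253 254 253 253 253 253
 253 254 166 150 145 149 142]
120 [226 221 207 191 169 127 129 239 240 241 240 240 239 240 240 240 238 240
 240 235 147 146 148 137 141]
180 [153 153 136 130 127 126 128 216 238 239 238 241 237 239 238 240 239 240
 240 208 154 148 148 150 153]
```

View pics/w10c.png

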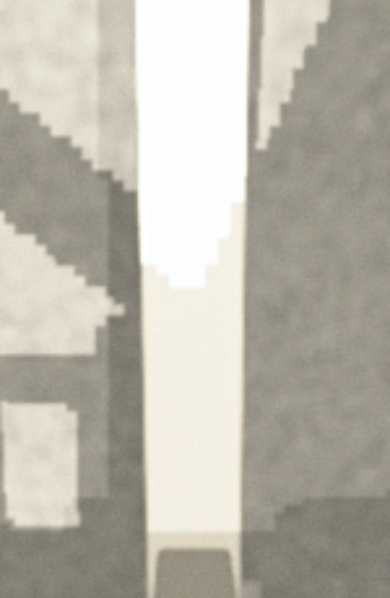

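The stick runs straight ahead of the tool, tip x≈0.591 against a channel centre of 0.5977, and it is pitched tip-down by about 1.5°. I raise it 3–4 mm, shift +6 mm in x and feed again.

Call:
{"name": "arm_command", "arguments": {
  "series": [4,0,3,-0.4,1,3,3,2,0,1,1,10,0,0,1,0,12,0,0,1]
}}

```text
clock: 11.28
eef_pos: [0.5997, -0.2481, 0.0382]
tcp_rot: [3.101, -0.008, 0.015]
contact_force: [-0.0, -0.4, -0.5]
grip_width: 0.0134
```

Run:
```python
from h import *
o=arm.observe(); print(o['eef_pos'],o['contact_force'],o['tcp_rot'])
s=grab('side','s11'); a=cv2.resize(s['img'][190:270,260:360],None,fx=7.5,fy=7.5,interpolation=cv2.INTER_CUBIC); cv2.imwrite('pics/s11c.png',a)
```

```text
[ 0.59972513 -0.24810601  0.03817683] [-0.021648   -0.36683865 -0.540719  ] [ 3.10116716 -0.0077932   0.01500345]
```

View pics/s11c.png

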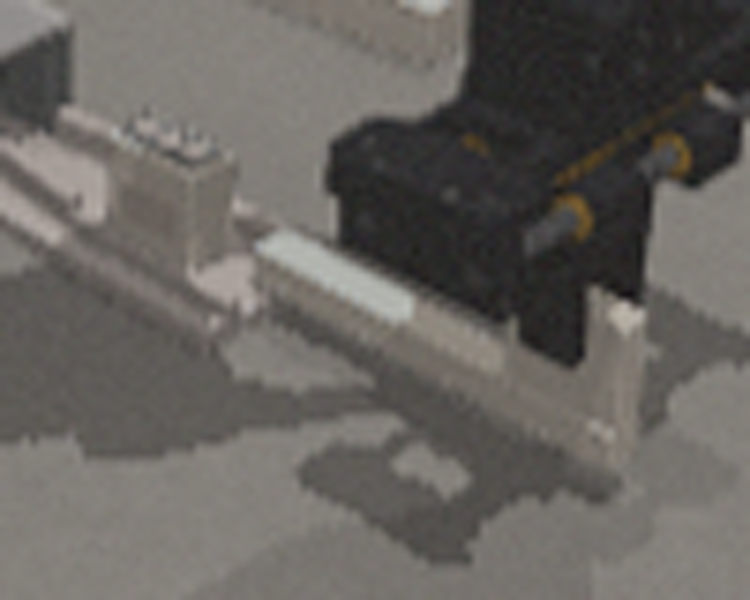

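The tip is now over the plate and clear (0 N). Advancing to the cassette.

Call:
{"name": "arm_command", "arguments": {
  "series": [-1,8,0,0.2,1,0,8,0,0,1,0,6,0,0,1,0,6,0,0,1]
}}

```text
clock: 11.67
eef_pos: [0.5982, -0.2124, 0.0377]
tcp_rot: [3.103, 0.005, 0.013]
contact_force: [-0.7, -0.5, -0.1]
grip_width: 0.0135
```

Call:
{"name": "arm_command", "arguments": {
  "series": [0,6,0,0,1,0,6,0,0,1,0,6,0,0,1,0,6,0,0,1]
}}

```text
clock: 12.0
eef_pos: [0.5981, -0.1857, 0.0379]
tcp_rot: [3.102, 0.006, 0.013]
contact_force: [1.1, -0.0, -1.6]
grip_width: 0.0134
```

Run:
```python
from h import *
o=arm.observe(); print(o['eef_pos'],o['contact_force'],o['tcp_rot'])
s=grab('side','s12'); a=cv2.resize(s['img'][180:260,240:340],None,fx=7.5,fy=7.5,interpolation=cv2.INTER_CUBIC); cv2.imwrite('pics/s12c.png',a)
```

```text
[ 0.5980639  -0.18565209  0.0378894 ] [ 1.11963895 -0.0309843  -1.60939932] [3.10247698 0.00589273 0.01318907]
```

View pics/s12c.png

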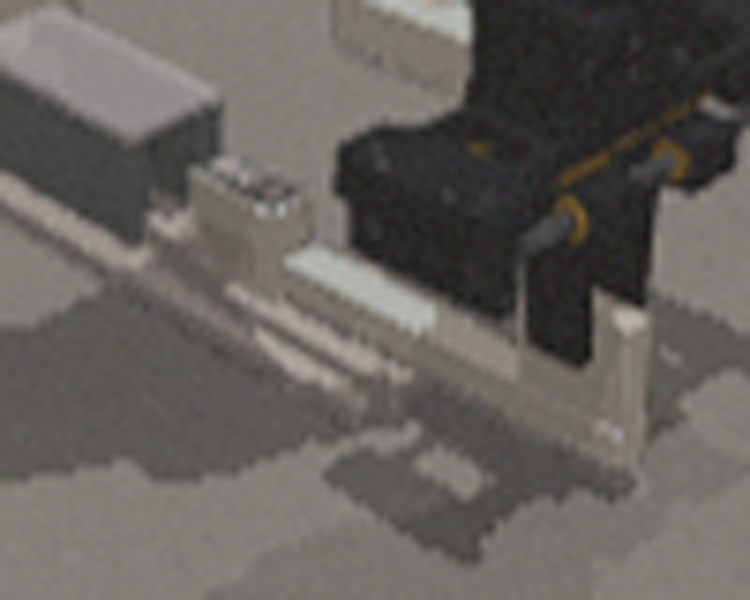

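The stick is pushing the cassette squarely into the guides with almost no force. I continue in small batches.

Call:
{"name": "arm_command", "arguments": {
  "series": [0,5,0,0,1,0,5,0,0,1,0,5,0,0,1,0,5,0,0,1]
}}

```text
clock: 12.38
eef_pos: [0.5982, -0.1635, 0.0379]
tcp_rot: [3.103, 0.005, 0.014]
contact_force: [0.5, -1.5, -1.1]
grip_width: 0.0132
```

Call:
{"name": "arm_command", "arguments": {
  "series": [0,5,0,0,1,0,5,0,0,1,0,5,0,0,1,0,5,0,0,1]
}}

```text
clock: 12.72
eef_pos: [0.5984, -0.1416, 0.038]
tcp_rot: [3.103, 0.004, 0.014]
contact_force: [-0.5, 1.0, -1.6]
grip_width: 0.0134
```

Call:
{"name": "arm_command", "arguments": {
  "series": [0,5,0,0,1,0,5,0,0,1,0,5,0,0,1]
}}

```text
clock: 12.97
eef_pos: [0.5984, -0.1249, 0.0381]
tcp_rot: [3.103, 0.004, 0.015]
contact_force: [0.2, -0.6, -1.8]
grip_width: 0.0135
```

Run:
```python
from h import *
d=grab('wrist','w13')
s=grab('side','s13'); a=cv2.resize(s['img'][170:250,220:320],None,fx=7.5,fy=7.5,interpolation=cv2.INTER_CUBIC); cv2.imwrite('pics/s13c.png',a)
```

```text
(no output)
```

View pics/s13c.png

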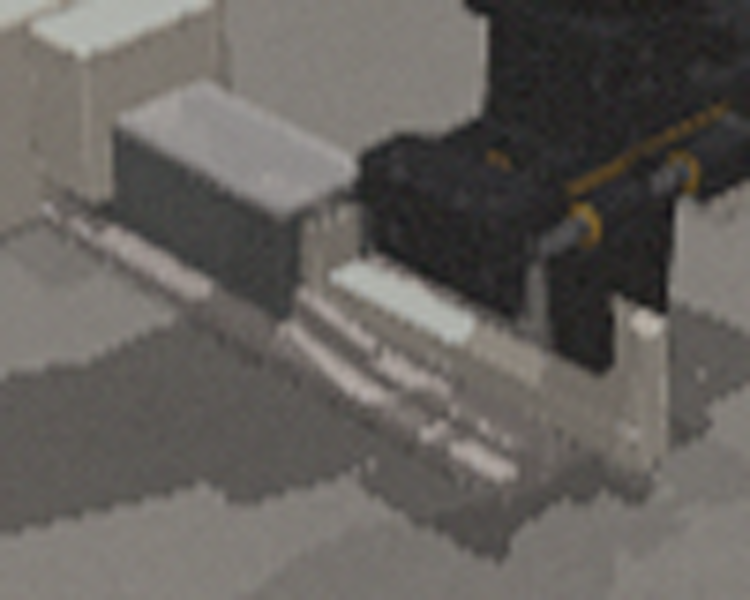

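View pics/w13.png

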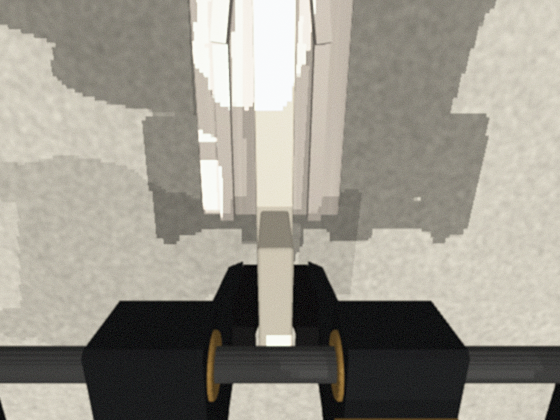

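The cassette is inside the channel mouth and the stick is centred between the guides. I continue.

Call:
{"name": "arm_command", "arguments": {
  "series": [0,5,0,0,1,0,5,0,0,1,0,5,0,0,1,0,4,0,0,1,0,4,0,0,1]
}}

```text
clock: 13.48
eef_pos: [0.5982, -0.1003, 0.038]
tcp_rot: [3.102, 0.004, 0.014]
contact_force: [-0.1, -0.2, -0.7]
grip_width: 0.0136
```

Call:
{"name": "arm_command", "arguments": {
  "series": [0,3,0,0,1,0,3,0,0,1,0,2,0,0,1]
}}

```text
clock: 13.73
eef_pos: [0.5982, -0.0908, 0.038]
tcp_rot: [3.103, 0.005, 0.014]
contact_force: [-0.5, 0.1, -0.6]
grip_width: 0.0133
```

Call:
{"name": "arm_command", "arguments": {
  "series": [0,2,0,0,1,0,2,0,0,1]
}}

```text
clock: 13.9
eef_pos: [0.5982, -0.0864, 0.038]
tcp_rot: [3.102, 0.005, 0.014]
contact_force: [0.4, -0.8, -1.1]
grip_width: 0.0138
```

Call:
{"name": "arm_command", "arguments": {
  "series": [0,2,0,0,1,0,2,0,0,1]
}}

```text
clock: 14.07
eef_pos: [0.5982, -0.0821, 0.038]
tcp_rot: [3.102, 0.005, 0.014]
contact_force: [0.2, -0.6, -1.0]
grip_width: 0.0134
```

Call:
{"name": "arm_command", "arguments": {
  "series": [0,1,0,0,1,0,1,0,0,1]
}}

```text
clock: 14.23
eef_pos: [0.5982, -0.0798, 0.038]
tcp_rot: [3.102, 0.005, 0.014]
contact_force: [-0.1, -0.4, -1.0]
grip_width: 0.0135
```

Call:
{"name": "arm_command", "arguments": {
  "series": [0,1,0,0,1,0,1,0,0,1]
}}

```text
clock: 14.4
eef_pos: [0.5982, -0.0777, 0.038]
tcp_rot: [3.102, 0.005, 0.014]
contact_force: [-0.5, -0.5, -0.3]
grip_width: 0.0136
```

Call:
{"name": "arm_command", "arguments": {
  "series": [0,1,0,0,1,0,1,0,0,1]
}}

```text
clock: 14.57
eef_pos: [0.5984, -0.0765, 0.0383]
tcp_rot: [3.101, 0.006, 0.014]
contact_force: [-0.0, -4.7, 0.6]
grip_width: 0.0135
```

Call:
{"name": "arm_command", "arguments": {
  "series": [0,1,0,0,1,0,1,0,0,1]
}}

```text
clock: 14.73
eef_pos: [0.5989, -0.0763, 0.0389]
tcp_rot: [3.098, 0.007, 0.016]
contact_force: [-0.4, -4.3, -0.9]
grip_width: 0.0136
```

Contact with the dock at y≈-0.077 (4.5 N for a 1 mm command). I raise the command step gently to slide it.

Call:
{"name": "arm_command", "arguments": {
  "series": [-0.3,1.5,-0.4,0,1]
}}

```text
clock: 14.82
eef_pos: [0.5989, -0.0761, 0.039]
tcp_rot: [3.095, 0.008, 0.017]
contact_force: [0.1, -6.5, 1.2]
grip_width: 0.0137
```

Call:
{"name": "arm_command", "arguments": {
  "series": [-0.3,2,-0.5,0,1]
}}

```text
clock: 14.9
eef_pos: [0.5991, -0.0759, 0.0391]
tcp_rot: [3.093, 0.009, 0.018]
contact_force: [0.2, -9.2, 2.7]
grip_width: 0.0133
```

Call:
{"name": "arm_command", "arguments": {
  "series": [-0.3,2,-0.5,0,1]
}}

```text
clock: 14.98
eef_pos: [0.5994, -0.0759, 0.0395]
tcp_rot: [3.089, 0.01, 0.02]
contact_force: [0.6, -9.8, 2.0]
grip_width: 0.0134
```

Call:
{"name": "arm_command", "arguments": {
  "series": [-0.5,1.5,-2.5,0,1]
}}

```text
clock: 15.07
eef_pos: [0.5998, -0.0761, 0.0382]
tcp_rot: [3.087, 0.011, 0.023]
contact_force: [-0.8, -6.6, 2.3]
grip_width: 0.0135
```

Call:
{"name": "arm_command", "arguments": {
  "series": [-0.5,1.5,-2,0,1]
}}

```text
clock: 15.15
eef_pos: [0.6, -0.0762, 0.037]
tcp_rot: [3.084, 0.012, 0.025]
contact_force: [0.2, -7.9, 2.6]
grip_width: 0.0135
```

Call:
{"name": "arm_command", "arguments": {
  "series": [-0.5,1.5,-2,0,1]
}}

```text
clock: 15.23
eef_pos: [0.6003, -0.0763, 0.0359]
tcp_rot: [3.082, 0.012, 0.027]
contact_force: [0.4, -8.0, 2.8]
grip_width: 0.0132
```

Call:
{"name": "arm_command", "arguments": {
  "series": [-1,2,-1.5,0,1]
}}

```text
clock: 15.32
eef_pos: [0.6002, -0.0762, 0.0354]
tcp_rot: [3.079, 0.012, 0.03]
contact_force: [0.3, -9.6, 5.1]
grip_width: 0.0134
```

Call:
{"name": "arm_command", "arguments": {
  "series": [-1,2,-1.5,0,1]
}}

```text
clock: 15.4
eef_pos: [0.6005, -0.0763, 0.0353]
tcp_rot: [3.076, 0.013, 0.034]
contact_force: [-0.5, -8.7, 5.3]
grip_width: 0.0136
```

Call:
{"name": "arm_command", "arguments": {
  "series": [-1,2.5,-1,0,1]
}}

```text
clock: 15.48
eef_pos: [0.6008, -0.0761, 0.0359]
tcp_rot: [3.072, 0.014, 0.038]
contact_force: [-0.7, -9.3, 5.6]
grip_width: 0.013
```

Run:
```python
from h import *
d=grab('wrist','w14')
s=grab('side','s14'); a=cv2.resize(s['img'][160:250,200:320],None,fx=6.5,fy=6.5,interpolation=cv2.INTER_CUBIC); cv2.imwrite('pics/s14c.png',a)
s=grab('scene','c14'); a=cv2.resize(s['img'][140:250,240:370],None,fx=5.4,fy=5.4,interpolation=cv2.INTER_CUBIC); cv2.imwrite('pics/c14c.png',a)
```

```text
(no output)
```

View pics/s14c.png

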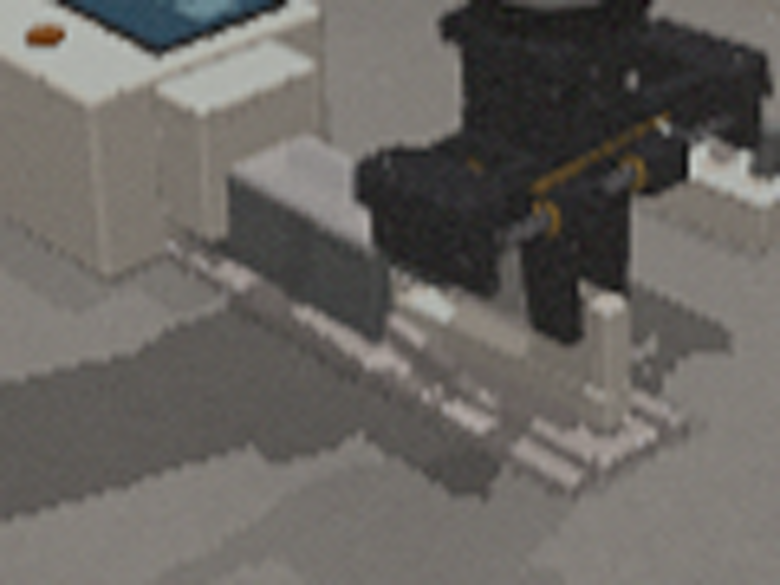

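View pics/c14c.png

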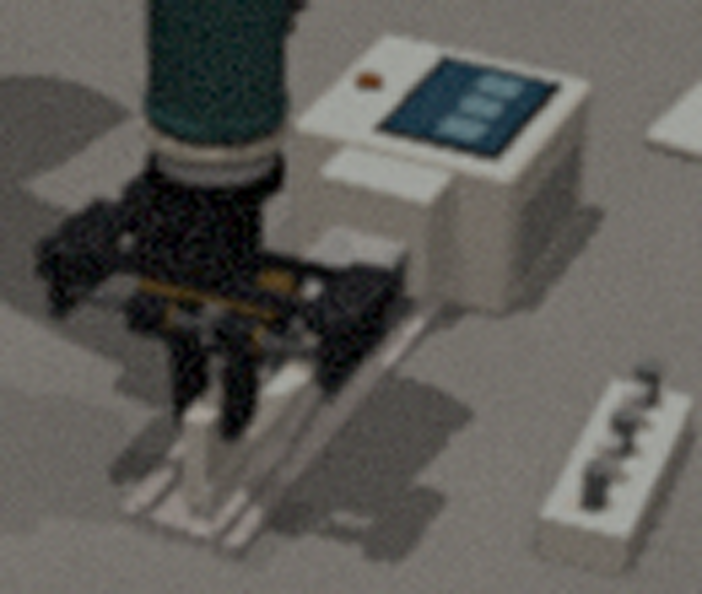

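Around 9 N, so the slide threshold. A 3 mm command should slide the dock and still stay near 13 N if the stop is met.

Call:
{"name": "arm_command", "arguments": {
  "series": [-1,3,-1,0,1]
}}

```text
clock: 15.72
eef_pos: [0.601, -0.0758, 0.0367]
tcp_rot: [3.069, 0.015, 0.041]
contact_force: [-1.1, -11.5, 4.6]
grip_width: 0.0137
```

Call:
{"name": "arm_command", "arguments": {
  "series": [-1,3,-1,0,1]
}}

```text
clock: 15.8
eef_pos: [0.6013, -0.0756, 0.0375]
tcp_rot: [3.064, 0.016, 0.045]
contact_force: [-1.0, -12.1, 3.9]
grip_width: 0.0134
```

Call:
{"name": "arm_command", "arguments": {
  "series": [-1,3.5,0,0,1]
}}

```text
clock: 15.88
eef_pos: [0.6012, -0.075, 0.039]
tcp_rot: [3.06, 0.017, 0.047]
contact_force: [-0.3, -11.8, 2.5]
grip_width: 0.0135
```

Call:
{"name": "arm_command", "arguments": {
  "series": [-1,3.5,0,0,1]
}}

```text
clock: 15.97
eef_pos: [0.6011, -0.0745, 0.0404]
tcp_rot: [3.055, 0.019, 0.05]
contact_force: [-0.9, -11.8, 2.9]
grip_width: 0.0136
```

Run:
```python
from h import *
s=grab('side','s15'); a=cv2.resize(s['img'][160:250,200:320],None,fx=6.5,fy=6.5,interpolation=cv2.INTER_CUBIC); cv2.imwrite('pics/s15c.png',a)
d=grab('wrist','w15')
```

```text
(no output)
```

View pics/s15c.png

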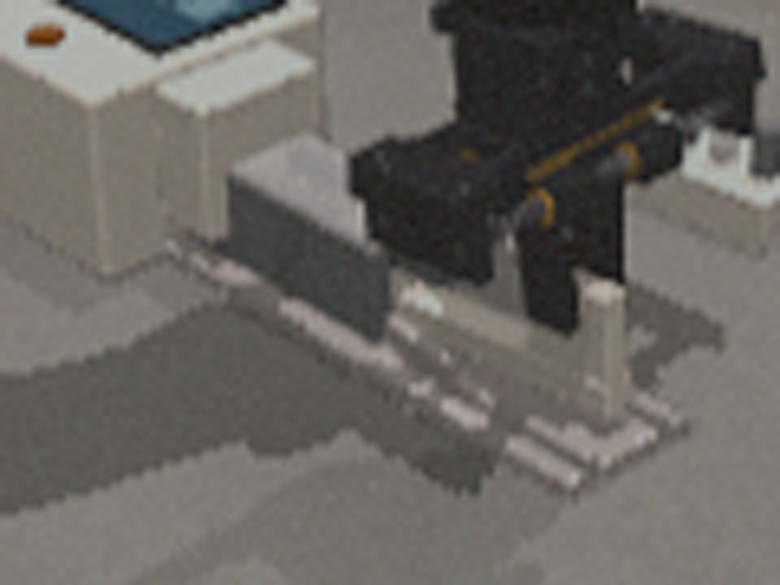

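View pics/w15.png

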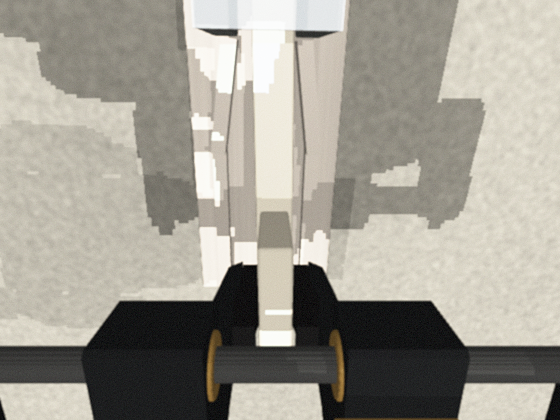

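The dock takes about 12 N at the tool, and the wrist leans a little more each row. A 4 mm command gives at most about 16 N at the stop and moves faster, so I use that, one row at a time.

Call:
{"name": "arm_command", "arguments": {
  "series": [-1,4,0,0,1]
}}

```text
clock: 16.15
eef_pos: [0.6008, -0.0734, 0.0416]
tcp_rot: [3.051, 0.02, 0.052]
contact_force: [-0.5, -11.1, 1.4]
grip_width: 0.0138
```

Call:
{"name": "arm_command", "arguments": {
  "series": [-1,4,0,0,1]
}}

```text
clock: 16.23
eef_pos: [0.6006, -0.0722, 0.0426]
tcp_rot: [3.047, 0.021, 0.054]
contact_force: [0.0, -11.0, 0.7]
grip_width: 0.0135
```

Call:
{"name": "arm_command", "arguments": {
  "series": [-1,4,0,0,1]
}}

```text
clock: 16.32
eef_pos: [0.6003, -0.0711, 0.0436]
tcp_rot: [3.042, 0.022, 0.056]
contact_force: [0.5, -10.6, 0.3]
grip_width: 0.0137
```

It is sliding at about 1.1 mm per row with 11 N.

Call:
{"name": "arm_command", "arguments": {
  "series": [-1,4,-0.5,0,1]
}}

```text
clock: 16.4
eef_pos: [0.6002, -0.0699, 0.0442]
tcp_rot: [3.038, 0.023, 0.059]
contact_force: [0.1, -10.7, 0.6]
grip_width: 0.0139
```

Call:
{"name": "arm_command", "arguments": {
  "series": [-1,4,-0.5,0,1]
}}

```text
clock: 16.48
eef_pos: [0.6001, -0.0687, 0.0447]
tcp_rot: [3.033, 0.024, 0.061]
contact_force: [1.1, -10.8, 0.2]
grip_width: 0.0134
```

Call:
{"name": "arm_command", "arguments": {
  "series": [-1,4,-0.5,0,1]
}}

```text
clock: 16.57
eef_pos: [0.6002, -0.0678, 0.0454]
tcp_rot: [3.028, 0.025, 0.065]
contact_force: [1.0, -14.0, 2.6]
grip_width: 0.0138
```

Call:
{"name": "arm_command", "arguments": {
  "series": [-0.8,4,-0.5,0,1]
}}

```text
clock: 16.65
eef_pos: [0.6006, -0.0674, 0.0464]
tcp_rot: [3.022, 0.027, 0.068]
contact_force: [1.0, -15.0, 2.2]
grip_width: 0.0135
```

Call:
{"name": "arm_command", "arguments": {
  "series": [-0.8,4,-0.5,0,1]
}}

```text
clock: 16.73
eef_pos: [0.6009, -0.0672, 0.0473]
tcp_rot: [3.016, 0.028, 0.071]
contact_force: [0.7, -14.1, 2.2]
grip_width: 0.0135
```

At the stop: the force is past 9 N and motion has stalled. I hold about 16 N with 4.5 mm commands for over half a second.

Call:
{"name": "arm_command", "arguments": {
  "series": [-0.8,4.5,-0.5,0,1]
}}

```text
clock: 16.82
eef_pos: [0.6011, -0.0668, 0.0484]
tcp_rot: [3.009, 0.03, 0.073]
contact_force: [0.0, -16.2, 2.5]
grip_width: 0.0131
```

Call:
{"name": "arm_command", "arguments": {
  "series": [-0.8,4.6,-0.5,0,1,-0.8,4.6,-0.5,0,1]
}}

```text
clock: 16.98
eef_pos: [0.6014, -0.0663, 0.0505]
tcp_rot: [2.995, 0.034, 0.077]
contact_force: [-0.2, -17.0, 1.6]
grip_width: 0.0135
```

Call:
{"name": "arm_command", "arguments": {
  "series": [-0.8,4.6,-0.5,0,1,-0.8,4.6,-0.5,0,1]
}}

```text
clock: 17.15
eef_pos: [0.6015, -0.0657, 0.0527]
tcp_rot: [2.981, 0.038, 0.08]
contact_force: [0.3, -16.5, 2.5]
grip_width: 0.0139
```

Call:
{"name": "arm_command", "arguments": {
  "series": [-0.8,4.6,-0.5,0,1,-0.8,4.6,-0.5,0,1]
}}

```text
clock: 17.32
eef_pos: [0.6015, -0.0652, 0.0549]
tcp_rot: [2.967, 0.041, 0.083]
contact_force: [-0.0, -15.6, 1.7]
grip_width: 0.0136
```

Call:
{"name": "arm_command", "arguments": {
  "series": [-0.8,4.6,-0.5,0,1,-0.8,4.6,-0.5,0,1]
}}

```text
clock: 17.48
eef_pos: [0.6014, -0.0646, 0.0571]
tcp_rot: [2.953, 0.044, 0.086]
contact_force: [1.1, -15.9, 2.9]
grip_width: 0.013
```

Run:
```python
from h import *
s=grab('side','s16'); a=cv2.resize(s['img'][150:260,190:330],None,fx=5.5,fy=5.4,interpolation=cv2.INTER_CUBIC); cv2.imwrite('pics/s16c.png',a)
```

```text
(no output)
```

View pics/s16c.png

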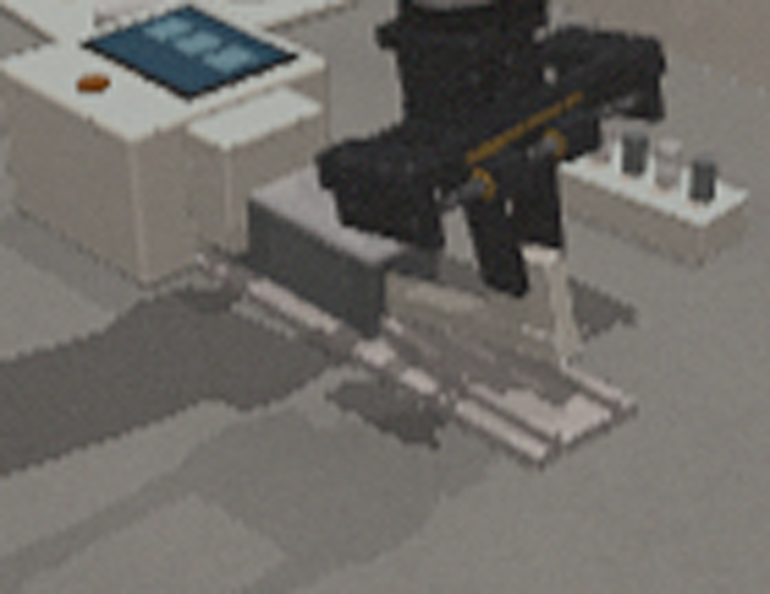

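The stick leans tip-down about 10°, and the press is done (16–17 N for about 0.7 s). Drawing the stick straight out.

Call:
{"name": "arm_command", "arguments": {
  "series": [0,-3,0.5,0,1,0,-6,0.5,0,1,0,-10,0.5,0,1]
}}

```text
clock: 17.78
eef_pos: [0.6015, -0.0844, 0.0594]
tcp_rot: [2.953, 0.044, 0.086]
contact_force: [-0.9, -0.5, -1.5]
grip_width: 0.0138
```

Call:
{"name": "arm_command", "arguments": {
  "series": [-0.5,-12,0,0,1,-0.5,-14,0,0,1,-0.5,-16,0,0,1,0,-16,0,0,1]
}}

```text
clock: 18.12
eef_pos: [0.599, -0.1438, 0.0584]
tcp_rot: [2.956, 0.047, 0.085]
contact_force: [0.3, 0.4, -1.0]
grip_width: 0.0136
```

Call:
{"name": "arm_command", "arguments": {
  "series": [0,-20,0,0,1,0,-20,3,0,1,0,-25,5,0,1,0,-30,5,0,1,0,-30,5,0,1,0,-25,0,0,1,0,-10,0,0,1]
}}

```text
clock: 18.7
eef_pos: [0.5949, -0.3134, 0.0743]
tcp_rot: [2.961, 0.047, 0.08]
contact_force: [0.3, -0.1, -0.7]
grip_width: 0.0134
```

Run:
```python
from h import *
o=arm.observe(); print(o['eef_pos'],o['contact_force'],o['tcp_rot'])
s=grab('side','s17'); a=cv2.resize(s['img'][140:330,170:430],None,fx=3,fy=3,interpolation=cv2.INTER_CUBIC); cv2.imwrite('pics/s17c.png',a)
s=grab('scene','c17'); a=cv2.resize(s['img'][130:320,180:390],None,fx=3.1,fy=3.1,interpolation=cv2.INTER_CUBIC); cv2.imwrite('pics/c17c.png',a)
```

```text
[ 0.59486958 -0.31336978  0.07430571] [ 0.32639554 -0.13795742 -0.67716412] [2.96144694 0.04705331 0.07959259]
```

View pics/s17c.png

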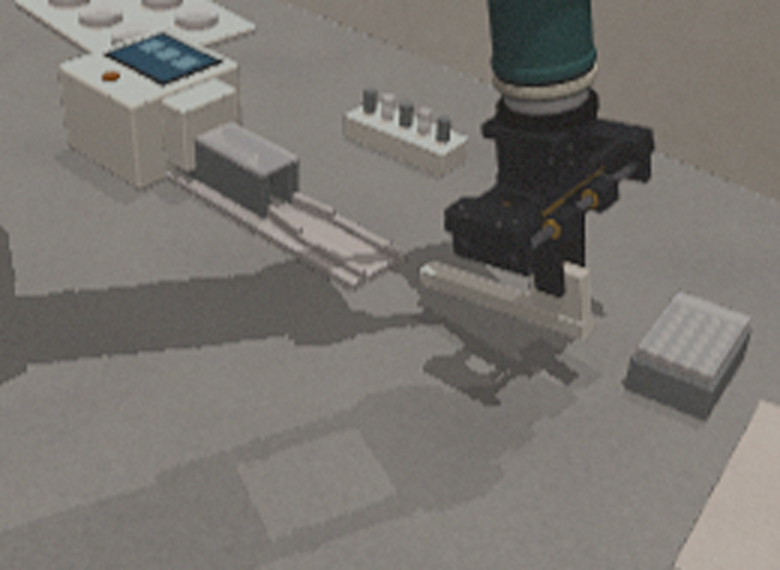

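View pics/c17c.png

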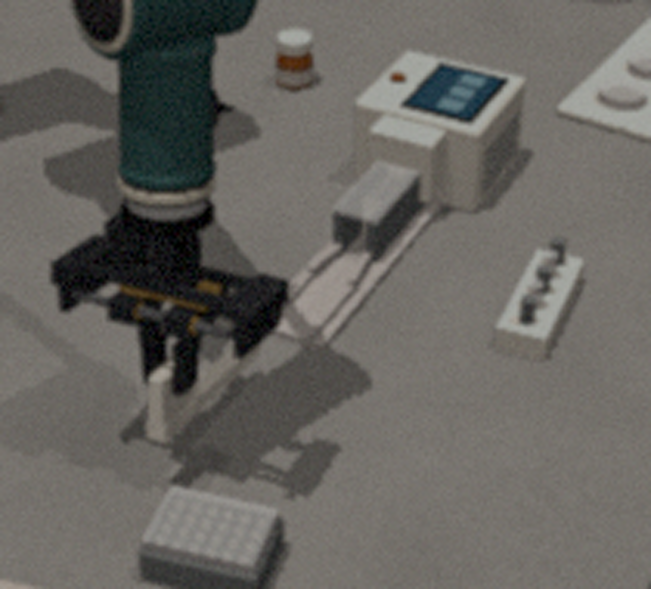

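The cassette remains inside the channel and all the bystanders are in place. I carry the stick to free bench near where it started.

Call:
{"name": "arm_command", "arguments": {
  "series": [-20,-10,0,0,1,-25,-15,0,0,1,-20,-15,0,0,1,-8,-5,-6,0,1,0,0,-8,0,1,0,0,-5,0,1]
}}

```text
clock: 19.3
eef_pos: [0.5205, -0.3506, 0.0523]
tcp_rot: [2.968, 0.049, 0.081]
contact_force: [0.5, -0.3, -0.6]
grip_width: 0.0137
```

Call:
{"name": "arm_command", "arguments": {
  "series": [0,0,-4,0,1,0,0,-4,0,1]
}}

```text
clock: 19.47
eef_pos: [0.5213, -0.348, 0.0422]
tcp_rot: [2.97, 0.051, 0.08]
contact_force: [0.0, -1.0, 0.7]
grip_width: 0.0136
```

Call:
{"name": "arm_command", "arguments": {
  "series": [0,0,-4,0,1,0,0,-4,0,1]
}}

```text
clock: 19.63
eef_pos: [0.5242, -0.348, 0.0346]
tcp_rot: [2.968, 0.055, 0.084]
contact_force: [-0.3, -3.7, 4.7]
grip_width: 0.0135
```

Call:
{"name": "arm_command", "arguments": {
  "series": [-0.5,0,-5,0,1,-0.5,0,-5,0,1]
}}

```text
clock: 19.8
eef_pos: [0.5264, -0.3492, 0.0262]
tcp_rot: [2.964, 0.057, 0.09]
contact_force: [-0.7, -2.4, 4.8]
grip_width: 0.0136
```

Call:
{"name": "arm_command", "arguments": {
  "series": [-1,0,-6,0,1,-1,0,-6,0,1]
}}

```text
clock: 19.97
eef_pos: [0.5289, -0.3509, 0.0198]
tcp_rot: [2.96, 0.056, 0.1]
contact_force: [-13.2, 21.3, 64.8]
grip_width: 0.0136
```

The force rose at z 0.0198, so the stick is flat on the bench. I relieve the pressure and look.

Call:
{"name": "arm_command", "arguments": {
  "series": [0,0,1,0,1]
}}

```text
clock: 20.05
eef_pos: [0.53, -0.3509, 0.0223]
tcp_rot: [2.96, 0.055, 0.103]
contact_force: [-0.4, 0.2, -1.4]
grip_width: 0.0133
```

Run:
```python
from h import *
o=arm.observe(); print(o['eef_pos'],o['contact_force'],o['tcp_rot'])
s=grab('side','s18'); a=cv2.resize(s['img'][200:320,280:420],None,fx=5.4,fy=5,interpolation=cv2.INTER_CUBIC); cv2.imwrite('pics/s18c.png',a)
d=grab('wrist','w18')
```

```text
[ 0.53002918 -0.35091308  0.02232491] [-0.43583391  0.16852433 -1.36700119] [2.95957593 0.05529443 0.10310237]
```

View pics/s18c.png

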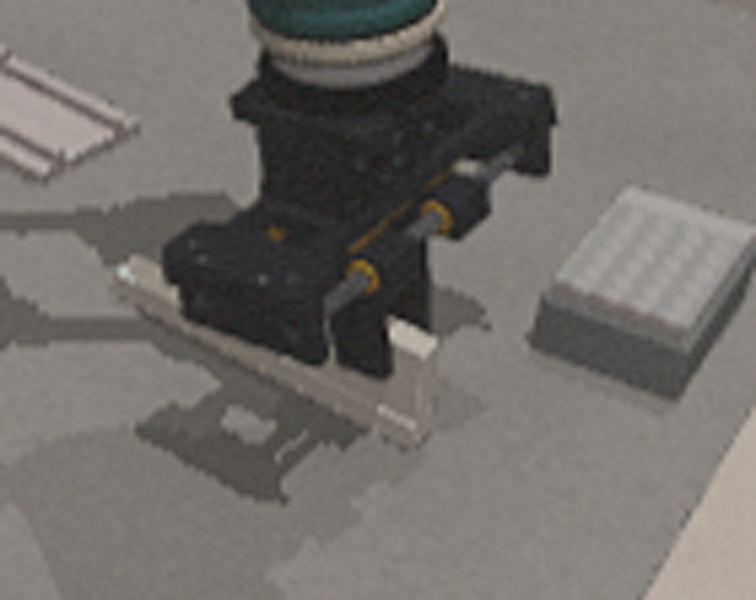

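The stick is nearly level, about 2 mm off the bench. Setting it down and opening.

Call:
{"name": "arm_command", "arguments": {
  "series": [-1,0,-2.5,0,1,0,0,-1,0,0.7],
  "grip_force": 10
}}

```text
clock: 20.32
eef_pos: [0.5303, -0.351, 0.0193]
tcp_rot: [2.958, 0.055, 0.107]
contact_force: [-2.3, 2.8, 12.3]
grip_width: 0.0141
```

Call:
{"name": "arm_command", "arguments": {
  "series": [0,0,0.5,0,0.4,0,0,0.5,0,0.2,0,0,0,0,-0.2,0,0,0,0,-0.4,0,0,0,0,-0.4,0,0,0,0,-0.4]
}}

```text
clock: 20.82
eef_pos: [0.5257, -0.3479, 0.0137]
tcp_rot: [2.965, 0.055, 0.096]
contact_force: [0.2, 0.1, -0.3]
grip_width: 0.0517
```

Run:
```python
from h import *
o=arm.observe(); print(o['eef_pos'],o['contact_force'],o['tcp_rot'],o['grip_width'])
d=grab('wrist','w19')
```

```text
[ 0.52568634 -0.34785898  0.01366637] [ 0.1977425   0.07296453 -0.30529324] [2.96505554 0.05490658 0.09553359] 0.05173212683967935
```

View pics/w19.png

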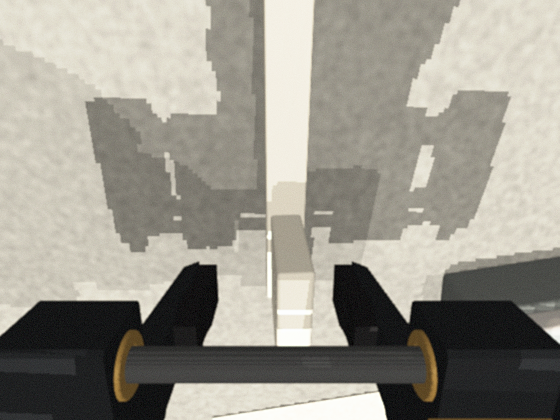

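The stick is free between the open fingers and stands upright. Retreating upward.

Call:
{"name": "arm_command", "arguments": {
  "series": [0,0,12,0,-0.6,0,0,20,0,-0.6,0,0,30,0,-0.6,0,-2,35,0,-0.6,0,-5,35,0,-0.6,-10,-10,30,0,-0.6,-10,-10,10,0,-0.6,0,0,0,0,-0.6]
}}

```text
clock: 21.53
eef_pos: [0.5011, -0.3723, 0.1955]
tcp_rot: [2.968, 0.059, 0.088]
contact_force: [0.2, 0.9, -0.1]
grip_width: 0.0707
```

Run:
```python
from h import *
o=arm.observe(); print(o['eef_pos'],o['contact_force'],o['qd'])
grab('wrist','w20')
s=grab('side','s20'); a=cv2.resize(s['img'][120:320,110:430],None,fx=2.4,fy=2.6,interpolation=cv2.INTER_CUBIC); cv2.imwrite('pics/s20c.png',a)
s=grab('scene','c20'); a=cv2.resize(s['img'][130:330,180:390],None,fx=3.1,fy=2.9,interpolation=cv2.INTER_CUBIC); cv2.imwrite('pics/c20c.png',a)
```

```text
[ 0.50108241 -0.37229222  0.19551308] [ 0.193808    0.92642273 -0.10113081] [ 0.02159303 -0.02866618 -0.03781376  0.02389912  0.00096992  0.0218912 ]
```

View pics/s20c.png

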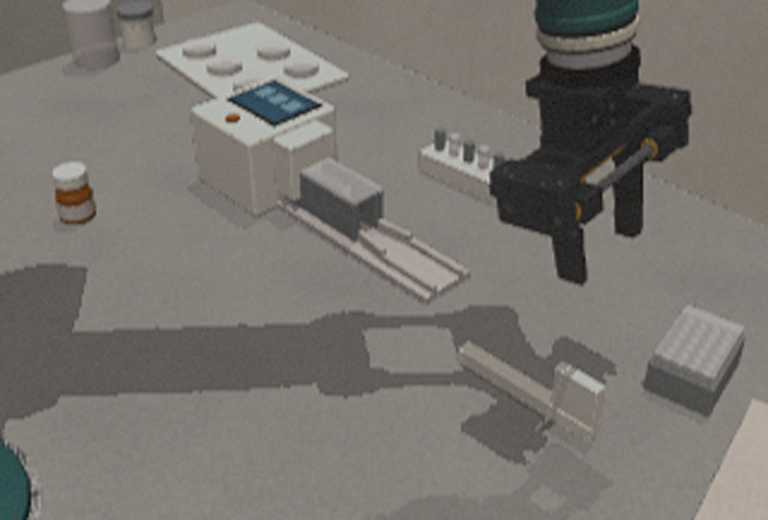

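View pics/c20c.png

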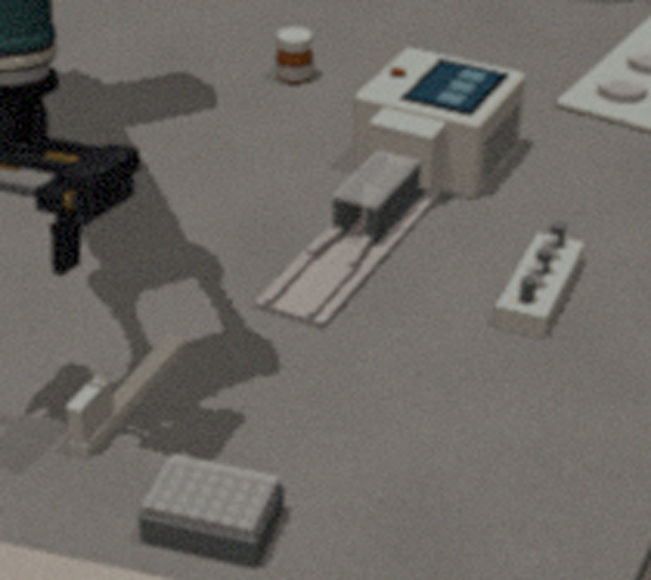

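View pics/w20.png

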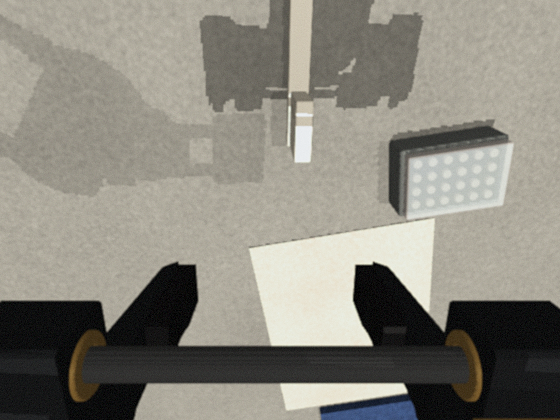

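The stick lies base down and the bystanders are undisturbed. One last look through the clear roof to check the cassette.

Call:
{"name": "arm_command", "arguments": {
  "series": [10,38,3,0,-0.6,12,38,3,0,-0.6,12,38,3,0,-0.6,12,38,3,0,-0.6,12,38,3,0,-0.6,12,38,3,0,-0.6,12,38,0,0,-0.6,12,20,0,0,-0.6]
}}

```text
clock: 22.35
eef_pos: [0.5841, -0.07, 0.1889]
tcp_rot: [2.985, 0.05, 0.037]
contact_force: [-0.4, -0.5, 0.3]
grip_width: 0.0707
```

Run:
```python
from h import *
o=arm.observe(); print(o['eef_pos'])
d=grab('wrist','w21')
```

```text
[ 0.58414123 -0.07004027  0.18894569]
```

View pics/w21.png

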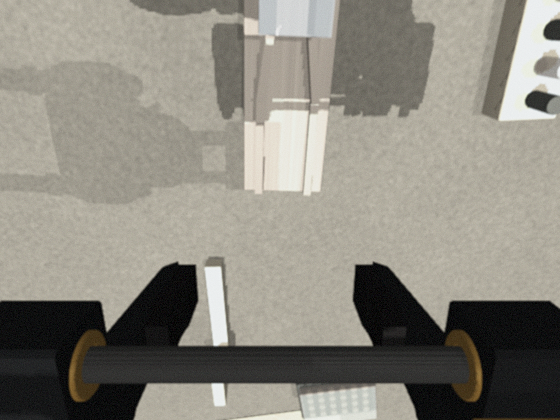

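Camera looks back towards the stick; the roof is at the top edge (row 0–37). I go about 120 mm further along +y.

Call:
{"name": "arm_command", "arguments": {
  "series": [2,35,3,0,-0.6,2,35,3,0,-0.6,2,35,3,0,-0.6,0,15,0,0,-0.6,0,0,0,0,-0.6]
}}

```text
clock: 22.82
eef_pos: [0.5857, 0.0613, 0.184]
tcp_rot: [2.986, 0.063, 0.008]
contact_force: [0.4, 0.7, -0.6]
grip_width: 0.0702
```

Run:
```python
from h import *
np.set_printoptions(precision=4,suppress=True)
o=arm.observe(); print(o['eef_pos'],o['contact_force'])
d=grab('wrist','w22')
for y in(.030,.078,.085,.124,.131): print(y,proj(d,(.598,y,.054)))
```

```text
[0.5857 0.0613 0.184 ] [ 0.3887  0.6824 -0.6347]
0.03 [286.0726 206.2331]
0.078 [289.3892 152.7357]
0.085 [289.9146 144.2608]
0.124 [293.0668  93.4141]
0.131 [293.6766  83.5779]
```

View pics/w22.png

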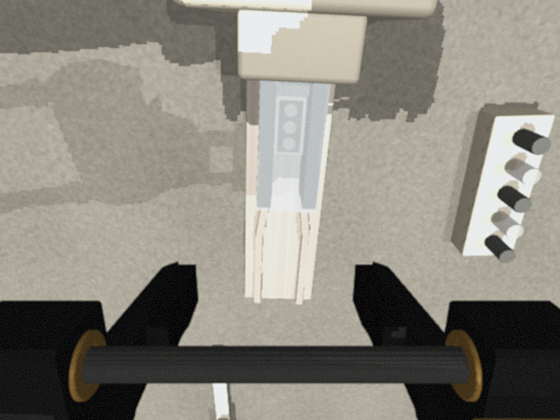

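Through the clear roof the cassette is straight in the channel, from row 153 to row 97. That is y 0.078 to 0.122, so its front is about 92 mm past the mouth, which agrees with first contact at about 86 mm plus the 6 mm travel. Handing in.

Run:
```python
from h import *
o=arm.observe(); print(o['clock'],o['qd'].round(3),o['contact_force'].round(1))
print(job.sign_off())
```

```text
22.8667 [-0.047 -0.012  0.006 -0.025  0.005 -0.018] [-0.2 -0.4  0.2]
the job is handed in; nothing more can be done
None
```

I stood the cassette in the bay and released it, then fed it through the channel with the stick and slid the dock until it stalled at its stop. I then pressed at about 16 N (readings 15.6–17.0 N) for about 0.7 s, drew the stick out and laid it on the bench base down. I handed in at 22.9 s with the arm clear of everything.

**Last checks:**
- **Cassette and dock:** Seen through the roof, the cassette is straight in the channel, with its front about 92 mm past the mouth. That matches first contact at about 86 mm plus the 6 mm travel, but I could not see the dock plate itself against its stop.
- **Stick:** It lies base down on free bench near where it started.
- **Bystanders:** The jar, tip box and tube rack look undisturbed.

**What went less smoothly:**
- **Entering the loader:** The stick's tip first touched the loader's rear edge at about 15 N, so I backed off and raised it.
- **Pushing:** The wrist tilted about 10° under the push and stayed tilted after that. The force readings may also include a little rubbing of the tip on the channel floor.
- **Setting down the stick:** It briefly pressed on the bench at about 65 N at the wrist, under the 120 N wrist limit, before I eased off.

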